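# Set out the honing station

## Robot

A 6-joint arm with a two-finger parallel gripper is mounted at the origin on a cart in front of the work surface, level with it; the furniture and walls round the work are solid. World frame = base frame: x ahead of the robot, y to its left, z up, the work surface at z = 0. Lengths are in m, angles in degrees, forces in N, time in s.
With the tool pointing down it reaches from about 0.35 to 0.875 m from the base axis. Payload 4.2 kg.
Tool frame: the origin (TCP) lies between the finger pads; the fingertips stand 14 mm ahead of it and the grasp point (between the pads) lies 5 mm behind it; z points along the fingers, y is the line along which they close (so a half turn about z gives the same grasp; the last joint's range is limited). The gripper opens to 87 mm and grips with 3 to 60 N. Pads are 19 mm wide; open, the fingers measure 117 mm over their backs; the gripper's body (75 mm by 190 mm) begins 51 mm behind the grasp point.
Start: joints at [84.145, 22.042, 0.453, 0, -68.411, -14.817], TCP at [0.221, 0.585, 0.237] pointing down, gripper open.
Joint ranges: [-179.83, 179.83], [-69.29, 118.12], [-61.27, 80.66], [-181.25, 117.63], [-171.15, -9.14], [-177.46, 177.46]. Speed limits (degrees/s): [159.86, 159.86, 180, 180, 180, 180].

## Interface

Orientations are given as a 3x3 rotation matrix whose columns are the frame's x, y, z axes.
In Python, from station import * gives the robot as it stands. The module is installed in compiled form; this text tells all that it offers.
- The arm moves only by the tool play_rows, never from a script. Its argument "steps" is a list of rows, each an object of numbers: "ax", "ay", "az": the turn, a rotation vector about the tool's x, y, z in degrees; "dx", "dy", "dz": the shift along the tool's x, y, z in mm; "claw": the finger opening in mm, from 0 to 87. A call has 1 to 20 rows; each row shifts and turns the commanded pose from where the row before left it, along the tool's axes as they then stand; what a row does not reach is not made up. A row lasts 1/10 s, in which the tool goes at most 50 mm and 8.59 degrees, less where a joint would pass 70% of its speed; a pose out of reach is approached as far as the arm can. A call with a gripper value outside its range is refused whole. The fingers move at their own pace and stop on an object; the grip force is fixed at half the most. Time passes only in rows, so rows that do not move let the fingers close. It gives the time, the measured TCP pose, the force, the opening and the grip force at its end, in the units of the state.
- sense(): the state, without advancing time (a new reading comes with each control period).
- capture(name): name is "side" or "top"; returns a dict with "frame" (384x512x3 uint8, blue, green, red), "range_z" (384x512 float32, m along the optical axis (not along the pixel's ray), 0 where there is no reading), "fx", "fy", "cx", "cy" (pixels), "k1" (the pictures are not rectified: a ray, as slopes to the right and down, at radius r is drawn at 1 + k1 r^2 times it, then the intrinsics apply), "xyz" and "rotation" of the camera in the world. Camera axes: x right, y down, z forward; pixel columns grow to the right and rows downward; lengths in m; the calibration is good to about 2 mm. A picture is of the moment at which its call begins.
- finish_job(): hands the job in; it is judged then, once.
The state is a dict: "time_s": time; "joints": joint angles; "joint_velocities": joint speeds; "effort": joint torques, N m; "tcp_pos": TCP position; "ee_rot": TCP orientation; "wrist_force": force on the tool from outside, world axes, zero at the start; "moment": the same for the moment, N m; "gripper_width": opening from 0.0 (shut) to 1.0 (fully open); "gripper_force": force on a finger pad.
Only numpy, scipy, OpenCV 4.12 (cv2) and the standard library are available. Lean on these libraries where they do the work, as an engineer would, in place of code of your own. Each camera call takes 0.05 s, during which the arm holds its last target. There are 200 camera calls.

## Task

Set out the honing station: lay the two-tone bench stone in the recess of its wooden holder and set the small black flattening stone on top of it, in the middle; stand each slip stone on edge, fully down, in whichever slot of the wooden rack fits its thickness, level with the middle of the rack; and stand the little oil bottle upright about midway between holder and rack. Set the stones and the bottle down, do not drop them, and leave the red-handled gouge and the brush where they lie.

Things in the scene. Friction and masses are not known exactly. Their poses are not given: they have to be found in the camera images.
- stone_holder: Bench-stone holder, fixed: low wooden board 156 (x) x 78 (y) x 18 mm with lips round a shallow recess, pale long lips, dark floor and ends. Origin: centre of its underside; x along its length, z up. Recess 127 x 52 mm, centred, its floor 10 mm above the origin; the lips stand 8 mm higher (top 18 mm), inner top edges rounded (radius 5 mm).
- slip_rack: Slip-stone rack, fixed: wooden block 110 (x) x 98 (y) x 26 mm, three ribs, between them two slots along x, open above and at both ends. Origin: centre of its underside, z up. Narrow slot 12.5 mm wide, middle at y = +24 mm; wide slot 20.5 mm, middle at y = -24 mm. Slot floors 8 mm above the origin, rib tops 26 mm, upper slot edges rounded (radius 6 mm).
- bench_stone: Bench stone for the holder, about 0.33 kg: plain bar 120 (x) x 45 (y) x 25 (z) mm, lower half grey, upper half brown-orange. Origin: centre of its underside; x along its length. Starts lying flat on the table.
- flattening_stone: Flattening stone, about 0.12 kg: small black block 55 (x) x 36 (y) x 22 (z) mm with cross ribs on its top. Origin: centre of its underside; x along its length. Starts lying flat on the table.
- thin_slip: Thin slip stone, about 0.09 kg: cream-white plate 90 (x) x 10 (y) x 40 (z) mm. Starts standing on its long edge on the table and will topple if knocked. Origin: centre of its lower edge; x along its length, y across its thickness, z up.
- thick_slip: Thick slip stone, about 0.16 kg: brown-orange plate 90 (x) x 18 (y) x 40 (z) mm. Starts standing on its long edge on the table. Origin: centre of its lower edge; x along its length, y across its thickness, z up.
- oil_bottle: Small closed honing-oil bottle of brown glass with a black cap and pale label, about 0.11 kg: round, 38 mm across the body, 95 mm tall in all; the straight body reaches up to about 55 mm, above it are shoulder and cap. Origin: centre of its underside. Starts standing upright.
- red_gouge: Bystander: carving gouge with a dark red handle, 225 x 27 x 26 mm, lying loose behind the work, in front of the tall cabinet (whose front stands at about x = 0.64 m, y -0.27 to 0.21 m, higher than the arm's travel). Origin: its middle, on the table; y along it. Leave it alone.
- red_brush: Bystander: dusting brush with a red handle, 193 x 24 x 13 mm, lying loose along the table's near edge. Origin: its middle, on the table; y along it. Leave it alone.
Things that resemble listed ones, but are neither listed nor needed, are in the scene too. What is meant by the oil_bottle is not yellow, and is the larger of those in its own colour.

How it is judged (in metres and radians):
At the end, for the whole second after the job is handed in: Bench stone flat in the recess; flattening stone flat on it, within 20 mm (along) and 12 mm (across) of its middle; each slip down in its fitting slot, within 15 mm of the rack's middle; bottle upright between holder and rack, under 180 mm from both centres; all released, at rest (x of bench_stone in the frame of stone_holder between -0.008 and 0.008 m and y of bench_stone in the frame of stone_holder between -0.008 and 0.008 m and z of bench_stone in the frame of stone_holder between 0.006 and 0.0135 m and angle between bench_stone's own z axis and vertical below 0.05 rad and x of flattening_stone in the frame of bench_stone between -0.02 and 0.02 m and y of flattening_stone in the frame of bench_stone between -0.012 and 0.012 m and z of flattening_stone in the frame of bench_stone between 0.022 and 0.029 m and angle between flattening_stone's own z axis and vertical below 0.08 rad and x of thin_slip in the frame of slip_rack between -0.015 and 0.015 m and y of thin_slip in the frame of slip_rack between 0.017 and 0.031 m and z of thin_slip in the frame of slip_rack between 0.004 and 0.0115 m and angle between each of thin_slip, thick_slip's own z axis and vertical below 0.13 rad and angle between the x axis of each of thin_slip, thick_slip and the x axis of slip_rack, either way round below 0.12 rad and x of thick_slip in the frame of slip_rack between -0.015 and 0.015 m and y of thick_slip in the frame of slip_rack between -0.031 and -0.017 m and z of thick_slip in the frame of slip_rack between 0.004 and 0.0115 m and horizontal distance between oil_bottle and stone_holder below 0.18 m and horizontal distance between oil_bottle and slip_rack below 0.18 m and x of oil_bottle in the frame of stone_holder between -0.075 and 0.075 m and x of oil_bottle in the frame of slip_rack between -0.075 and 0.075 m and angle between oil_bottle's own z axis and vertical below 0.1 rad and height (world z) of oil_bottle below 0.006 m and linear speed of each of bench_stone, flattening_stone, thin_slip, thick_slip, oil_bottle below 0.03 m/s and contact force between each of bench_stone, flattening_stone, thin_slip, thick_slip, oil_bottle and the fingers below 0.2 N); the robot touches nothing.
It fails at once if a stone or the bottle is dropped (falls freely more than about 25 mm) ((linear speed of bench_stone above 0.7 m/s and contact force between bench_stone and the fingers below 0.3 N) or (linear speed of flattening_stone above 0.7 m/s and contact force between flattening_stone and the fingers below 0.3 N) or (linear speed of thin_slip above 0.7 m/s and contact force between thin_slip and the fingers below 0.3 N) or (linear speed of thick_slip above 0.7 m/s and contact force between thick_slip and the fingers below 0.3 N) or (linear speed of oil_bottle above 0.7 m/s and contact force between oil_bottle and the fingers below 0.3 N)).
It fails at once if the red-handled gouge or the brush is moved by more than 25 mm (distance of any of red_gouge, red_brush from where it was at the start of the episode above 0.025 m).
It also fails if it takes over 144 s, if anything falls off the work surface, if the arm or the gripper's body presses on something with over 40 N, if the wrist force passes 120 N, or if a joint passes its speed limit or range.

## Working session

There is one attempt and no reset: what is moved stays moved. The work goes in short steps, Python scripts to look and compute and a tool call to move; the robot and the scene stay as the last step left them, time stands still between calls to the robot, and variables do not carry over. Pictures are saved under pics/ and viewed, at most 14 in all, crops included, and the job is handed in when it is done.

Besides the shell and the picture viewer there is one more tool, called after ">>>" as name(argument=value, ...) on one line, values as JSON. play_rows: Moves the arm, as the interface text tells. Its arguments: {"type":"object","properties":{"steps":{"type":"array"}},"required":["steps"]}

```bash
mkdir -p pics; cat > h.py <<'E'
from station import *
import numpy as np, cv2
def cloud(c):
    h,w=c["range_z"].shape
    u,v=np.meshgrid(np.arange(w),np.arange(h))
    return pts(c,u.ravel(),v.ravel(),c["range_z"].ravel()).reshape(h,w,3)
def rays(c,u,v):
    xd=(np.asarray(u,float)-c["cx"])/c["fx"]; yd=(np.asarray(v,float)-c["cy"])/c["fy"]
    x,y=xd.copy(),yd.copy()
    for _ in range(15):
        s=1+c["k1"]*(x*x+y*y); x,y=xd/s,yd/s
    return np.stack([x,y,np.ones_like(x)],-1)
def pts(c,u,v,z):
    return (rays(c,u,v)*np.asarray(z,float)[...,None])@np.array(c["rotation"]).T+np.array(c["xyz"])
def onplane(c,u,v,z):
    d=rays(c,u,v)@np.array(c["rotation"]).T; o=np.array(c["xyz"])
    return o+d*((z-o[2])/d[...,2])[...,None]
E
python3 - <<'E'
from h import *
for n in("top","side"):
    c=capture(n); cv2.imwrite(f"pics/{n}0.png",c["frame"]); np.savez(f"{n}0.npz",**c)
    print(n,c["fx"],c["fy"],c["cx"],c["cy"],c["k1"],c["xyz"],np.round(c["rotation"],3).tolist())
s=sense();print(s)
E
```

```text
top 413.4993844024775 413.4993844024775 256.47764878036844 189.0881159359779 -0.10556652091926956 [ 0.33676286 -0.04308988  1.40306538] [[-0.007, -0.99, 0.14], [-1.0, 0.005, -0.012], [0.011, -0.14, -0.99]]
side 492.6875224434025 492.6875224434025 260.83461713004755 197.36847809010095 -0.10131228905364757 [0.42146032 0.98046186 0.81455047] [[-0.995, -0.073, 0.071], [-0.101, 0.598, -0.795], [0.016, -0.798, -0.603]]
{'time_s': 0.1, 'joints': array([ 8.41438879e+01,  2.20854196e+01,  3.88431463e-01, -2.46290870e-02,
       -6.84103102e+01, -1.48152432e+01]), 'joint_velocities': array([-0.08793317, -0.13454721,  0.26826892,  0.14250153,  0.1095625 ,
        0.034288  ]), 'effort': array([-4.24110385e-04, -3.91693926e+01,  1.87933606e+01,  4.23183337e+00,
        1.34309381e-02, -7.42144266e-05]), 'tcp_pos': array([0.22044959, 0.58429581, 0.23558622]), 'ee_rot': array([[ 9.35564680e-01, -3.53154899e-01, -5.88685146e-04],
       [-3.53155378e-01, -9.35562910e-01, -1.82212069e-03],
       [ 9.27388595e-05,  1.91260908e-03, -9.99998167e-01]]), 'wrist_force': array([ 0.77937233,  0.40808808, -0.70232204]), 'moment': array([-0.05000937,  0.00422932,  0.00921533]), 'gripper_force': 0.0, 'gripper_width': 1.0022855615613595}
```

View pics/top0.png

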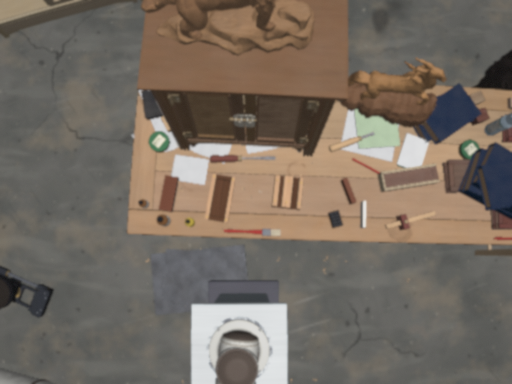

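View pics/side0.png

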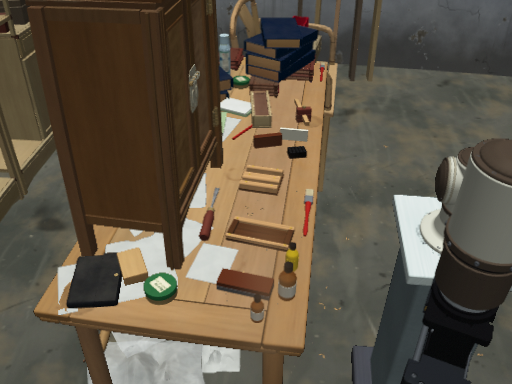

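Top view: holder (220,198), rack (288,192), bench stone (169,194), thick slip (348,190), flattening stone (335,219), thin slip (364,213), gouge (240,158), brush (252,232).
Possible bottles, top/side view: brown (162,220)/(287,281), smaller brown (143,203)/(257,310), yellow (189,222)/(292,256). I choose the larger brown one. The boxed block at (410,178) and the pale block at side (130,265) are only lookalikes for stones.

```bash
cat > meas.py <<'E'
from h import *
def comps(c,lo=0.006,xr=(0.2,0.62),yr=(-0.45,0.6),show=True):
    P=cloud(c); ok=(c["range_z"]>0)&(P[...,2]>lo)&(P[...,2]<.13)&(P[...,0]>xr[0])&(P[...,0]<xr[1])&(P[...,1]>yr[0])&(P[...,1]<yr[1])
    n,l,st,ce=cv2.connectedComponentsWithStats(ok.astype(np.uint8),connectivity=4)
    for i in range(1,n):
        if st[i,4]<12: continue
        m=l==i; p=P[m]; zt=np.percentile(p[:,2],90); q=p[p[:,2]>zt-.008]
        (cx,cy),(a,b),an=cv2.minAreaRect((q[:,:2]*1000).astype(np.float32))
        col=c["frame"][m].mean(0)
        print("px",ce[i].round(0),"n",st[i,4],"ctr",round(cx),round(cy),"dim",round(a),round(b),"ang",round(an,1),"z",round(zt*1000),"bgr",col.round())
E
python3 - <<'E'
from meas import *
for n in("top","side"):
    c=np.load(n+"0.npz"); P=cloud(c); print(n)
    comps(c)
c=np.load("side0.npz")["frame"]
cv2.imwrite("pics/crop0.png",cv2.resize(c[115:330,190:325],None,fx=2.7,fy=2.7,interpolation=cv2.INTER_CUBIC))
c=np.load("top0.npz")["frame"]
cv2.imwrite("pics/crop1.png",cv2.resize(c[145:242,130:392],None,fx=3,fy=3,interpolation=cv2.INTER_CUBIC))
E
```

```text
top
px [220. 198.] n 982 ctr 504 65 dim 78 157 ang 80.3 z 19 bgr [ 80. 104. 137.]
px [168. 193.] n 479 ctr 521 240 dim 45 117 ang 81.7 z 28 bgr [ 65.  80. 119.]
px [287. 192.] n 812 ctr 522 -164 dim 98 106 ang 83.0 z 28 bgr [107. 137. 172.]
px [348. 191.] n 179 ctr 523 -369 dim 87 19 ang 17.0 z 42 bgr [ 63.  77. 110.]
px [143. 203.] n 68 ctr 487 322 dim 12 10 ang 86.5 z 68 bgr [ 73.  89. 111.]
px [363. 214.] n 145 ctr 446 -417 dim 11 84 ang 86.9 z 41 bgr [164. 171. 178.]
px [336. 218.] n 179 ctr 432 -326 dim 53 37 ang 15.5 z 24 bgr [64. 66. 73.]
px [163. 220.] n 129 ctr 429 250 dim 16 17 ang 2.3 z 95 bgr [ 67.  84. 106.]
px [189. 221.] n 75 ctr 424 166 dim 10 14 ang 3.9 z 73 bgr [ 71. 127. 147.]
px [266. 232.] n 163 ctr 389 -84 dim 108 22 ang 85.1 z 14 bgr [122. 133. 164.]
px [237. 231.] n 40 ctr 392 3 dim 54 7 ang 89.7 z 12 bgr [ 74.  87. 165.]
side
px [279. 137.] n 618 ctr 490 -394 dim 178 51 ang 25.8 z 40 bgr [65. 78. 94.]
px [296. 151.] n 187 ctr 432 -323 dim 57 42 ang 16.2 z 23 bgr [19. 21. 23.]
px [261. 179.] n 949 ctr 525 -160 dim 102 107 ang 83.6 z 26 bgr [ 82. 124. 159.]
px [307. 206.] n 244 ctr 390 -46 dim 189 23 ang 88.2 z 13 bgr [ 80.  93. 163.]
px [269. 247.] n 2316 ctr 430 217 dim 34 111 ang 2.7 z 64 bgr [ 57.  90. 119.]
px [247. 288.] n 1407 ctr 483 327 dim 27 22 ang 17.7 z 43 bgr [46. 65. 99.]
```

View pics/crop0.png

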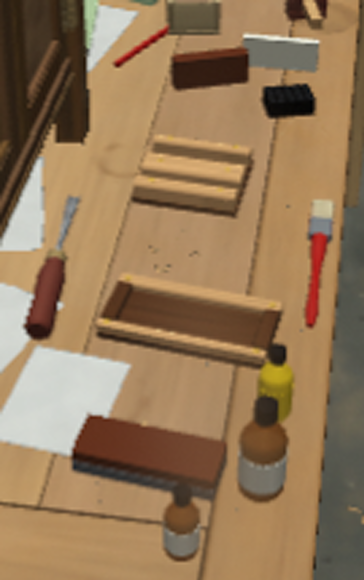

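View pics/crop1.png

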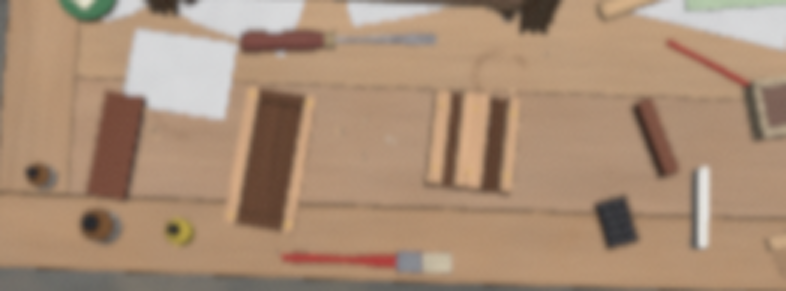

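The crops confirm it: the larger brown bottle is at crop0 (263,450), the two-tone stone at (150,455). The narrow slot is on the +y side, at crop1 (453,140). Next I refine positions and yaws from both views.

```bash
cat > obj.py <<'E'
from h import *
# top-face measurement: depth points near known top height, within a window about a seed
SPEC=dict(holder=(504,65,18),bench=(521,240,25),rack=(523,-163,26),thick=(523,-369,40),thin=(446,-417,40),flat=(432,-326,22))
def face(c,x,y,z,rad,dz=5):
    P=cloud(c)*1000; m=(abs(P[...,2]-z-1)<dz)&(np.hypot(P[...,0]-x,P[...,1]-y)<rad)&(c["range_z"]>0)
    n,l,st,_=cv2.connectedComponentsWithStats(m.astype(np.uint8),connectivity=8)
    if rad<90 : m=l==1+np.argmax(st[1:,4])
    v,u=np.nonzero(m)
    q=onplane(c,u,v,z/1000.)[:,:2]*1000
    (cx,cy),_,_=r=cv2.minAreaRect(q.astype(np.float32)); b=cv2.boxPoints(r)
    e=[b[1]-b[0],b[2]-b[1]]; L=[np.linalg.norm(k) for k in e]
    k=int(abs(e[1][0])>abs(e[0][0])); d=e[k]*np.sign(e[k][0])   # edge nearest world x
    return round(cx,1),round(cy,1),"len",round(L[k],1),"wid",round(L[1-k],1),"yaw",round(np.degrees(np.arctan2(d[1],d[0])),1),"med z",round(np.median(P[m][:,2]),1),"mean",q.mean(0).round(1)
E
python3 - <<'E'
from obj import *
for n in("top","side"):
    c=np.load(n+"0.npz"); print(n)
    for k,(x,y,z) in SPEC.items():
        print(k,*face(c,x,y,z,{'holder':89,'rack':85,'bench':75}.get(k,55)))
    P=cloud(c)*1000
    for nm,x,y in(("big",429,250),("small",487,322),("yellow",424,166)):
        m=np.hypot(P[...,0]-x,P[...,1]-y)<30; 
        for lo,hi in((20,55),(60,75),(80,100)):
            q=P[m&(P[...,2]>lo)&(P[...,2]<hi)]
            if len(q)>3: print(nm,lo,hi,len(q),q.mean(0).round(1),q[:,:2].min(0).round(),q[:,:2].max(0).round())
E
```

```text
top
holder 503.1 65.0 len 156.1 wid 78.4 yaw -9.9 med z 17.5 mean [501.6  65.8]
bench 520.5 240.0 len 117.1 wid 45.7 yaw -9.1 med z 24.7 mean [521.3 239.3]
rack 522.8 -161.3 len 105.5 wid 30.4 yaw -6.5 med z 25.4 mean [ 522.4 -161.5]
thick 522.4 -368.1 len 87.0 wid 18.9 yaw 18.7 med z 38.9 mean [ 519.8 -370.2]
thin 445.7 -415.8 len 83.9 wid 10.2 yaw -2.3 med z 39.5 mean [ 441.2 -416.7]
flat 431.5 -325.5 len 53.4 wid 36.0 yaw 15.3 med z 21.4 mean [ 431.6 -326. ]
big 20 55 23 [425.9 238.4  39.6] [411. 233.] [444. 253.]
big 60 75 51 [427.3 246.5  66.7] [413. 235.] [446. 265.]
big 80 100 32 [429.5 249.2  93.6] [421. 241.] [437. 260.]
small 20 55 36 [482.7 315.   42.4] [474. 307.] [496. 332.]
small 60 75 17 [486.3 321.3  68. ] [482. 315.] [492. 328.]
yellow 20 55 49 [422.5 160.8  44.4] [409. 151.] [437. 177.]
yellow 60 75 17 [423.9 165.1  71.4] [419. 159.] [429. 173.]
side
holder 504.2 68.6 len 155.8 wid 83.4 yaw -9.7 med z 17.2 mean [503.8  67.8]
bench 519.8 243.8 len 120.2 wid 49.0 yaw -9.2 med z 24.1 mean [518.7 243.2]
rack 524.9 -154.4 len 106.2 wid 35.8 yaw -7.2 med z 25.1 mean [ 522.8 -156.9]
thick 525.6 -364.5 len 89.2 wid 24.3 yaw 19.9 med z 39.1 mean [ 526.  -365.5]
thin 446.1 -413.8 len 88.2 wid 17.8 yaw -3.0 med z 39.4 mean [ 445.2 -414.8]
flat 432.5 -321.2 len 55.1 wid 41.1 yaw 7.5 med z 21.3 mean [ 431.5 -321.2]
big 20 55 199 [428.1 266.6  37.9] [409. 249.] [447. 273.]
big 60 75 135 [427.6 260.2  66.6] [411. 241.] [445. 273.]
big 80 100 90 [427.7 255.7  90.8] [419. 242.] [436. 263.]
small 20 55 195 [484.3 329.9  39.2] [471. 315.] [498. 339.]
small 60 75 44 [484.5 324.1  67.9] [478. 316.] [491. 330.]
yellow 20 55 144 [421.4 174.5  40.7] [407. 161.] [437. 183.]
yellow 60 75 46 [422.2 168.9  68.8] [416. 161.] [429. 175.]
```

```bash
cat > plan.py <<'E'
import sys
from h import *
s=sense(); p=s["tcp_pos"]*1000; R=s["ee_rot"]; t=np.degrees(np.arctan2(R[1,0],R[0,0]))
print("t",s["time_s"],"tcp",p.round(1),"yaw",round(t,2),"tilt",np.degrees(R[:2,2]).round(2),"F",s["wrist_force"].round(1),"w",round(s["gripper_width"]*87,1),"gf",round(s["gripper_force"],1))
a=list(map(float,sys.argv[1:]))   # x y z yaw triples, sequential
for x,y,z,w in zip(*[iter(a)]*4):
    r=np.radians(w); d=np.array([x,y,z])-p
    print("az",round(t-w,2)," dx %.1f dy %.1f dz %.1f"%(d[0]*np.cos(r)+d[1]*np.sin(r),d[0]*np.sin(r)-d[1]*np.cos(r),-d[2]))
    p=np.array([x,y,z]);t=w
E
python3 plan.py 520 240.5 120 -9.2  520 240.5 25 -9.2
```

```text
t 0.1 tcp [220.4 584.3 235.6] yaw -20.68 tilt [-0.03 -0.1 ] F [ 0.8  0.4 -0.7] w 87.2 gf 0.0
az -11.48  dx 350.7 dy 291.5 dz 115.6
az 0.0  dx 0.0 dy -0.0 dz 95.0
```

>>> play_rows(steps=[{"az": -5.74}, {"az": -5.74}, {"dx": 25, "dy": 20.8}, {"dx": 25, "dy": 20.8}, {"dx": 25, "dy": 20.8}, {"dx": 25, "dy": 20.8}, {"dx": 25, "dy": 20.8}, {"dx": 25, "dy": 20.8}, {"dx": 25, "dy": 20.8}, {"dx": 25, "dy": 20.8}, {"dx": 25, "dy": 20.8}, {"dx": 25, "dy": 20.8}, {"dx": 25, "dy": 20.8}, {"dx": 25, "dy": 20.8}, {"dx": 25, "dy": 20.8}, {"dx": 25, "dy": 20.8}, {"dz": 29}, {"dz": 29}, {"dz": 29}, {"dz": 29}])

```text
invalid input at $.steps[0]: expected keys ax, ay, az, dx, dy, dz, claw
```

```bash
python3 plan.py 520.3 240.5 25 -9.2
```

```text
t 0.1 tcp [220.4 584.3 235.6] yaw -20.68 tilt [-0.03 -0.1 ] F [ 0.8  0.4 -0.7] w 87.2 gf 0.0
az -11.48  dx 351.0 dy 291.4 dz 210.6
```

>>> play_rows(steps=[{"ax": 0, "ay": 0, "az": -5.74, "dx": 0, "dy": 0, "dz": 0, "claw": 87}, {"ax": 0, "ay": 0, "az": -5.74, "dx": 0, "dy": 0, "dz": 0, "claw": 87}, {"ax": 0, "ay": 0, "az": 0, "dx": 35.1, "dy": 29.1, "dz": 0, "claw": 87}, {"ax": 0, "ay": 0, "az": 0, "dx": 35.1, "dy": 29.1, "dz": 0, "claw": 87}, {"ax": 0, "ay": 0, "az": 0, "dx": 35.1, "dy": 29.1, "dz": 0, "claw": 87}, {"ax": 0, "ay": 0, "az": 0, "dx": 35.1, "dy": 29.1, "dz": 0, "claw": 87}, {"ax": 0, "ay": 0, "az": 0, "dx": 35.1, "dy": 29.1, "dz": 0, "claw": 87}, {"ax": 0, "ay": 0, "az": 0, "dx": 35.1, "dy": 29.1, "dz": 0, "claw": 87}, {"ax": 0, "ay": 0, "az": 0, "dx": 35.1, "dy": 29.1, "dz": 0, "claw": 87}, {"ax": 0, "ay": 0, "az": 0, "dx": 35.1, "dy": 29.1, "dz": 0, "claw": 87}, {"ax": 0, "ay": 0, "az": 0, "dx": 35.1, "dy": 29.1, "dz": 0, "claw": 87}, {"ax": 0, "ay": 0, "az": 0, "dx": 35.1, "dy": 29.1, "dz": 0, "claw": 87}, {"ax": 0, "ay": 0, "az": 0, "dx": 0, "dy": 0, "dz": 30, "claw": 87}, {"ax": 0, "ay": 0, "az": 0, "dx": 0, "dy": 0, "dz": 30, "claw": 87}, {"ax": 0, "ay": 0, "az": 0, "dx": 0, "dy": 0, "dz": 30, "claw": 87}, {"ax": 0, "ay": 0, "az": 0, "dx": 0, "dy": 0, "dz": 25, "claw": 87}, {"ax": 0, "ay": 0, "az": 0, "dx": 0, "dy": 0, "dz": 0, "claw": 87}])

```text
time_s: 1.8
tcp_pos: [0.5181, 0.2395, 0.1174]
ee_rot: [[0.987, -0.161, -0.008], [-0.161, -0.987, -0.005], [-0.007, 0.007, -1.0]]
wrist_force: [-0.4, -0.4, 0.2]
gripper_width: 1.002
gripper_force: 0.0
```

```bash
python3 plan.py 520.3 240.5 25 -9.2
```

```text
t 1.8 tcp [518.1 239.5 117.4] yaw -9.26 tilt [-0.45 -0.31] F [-0.4 -0.4  0.2] w 87.2 gf 0.0
az -0.06  dx 2.0 dy -1.3 dz 92.4
```

>>> play_rows(steps=[{"ax": 0, "ay": 0, "az": 0, "dx": 2, "dy": -1.3, "dz": 30, "claw": 87}, {"ax": 0, "ay": 0, "az": 0, "dx": 0, "dy": 0, "dz": 30, "claw": 87}, {"ax": 0, "ay": 0, "az": 0, "dx": 0, "dy": 0, "dz": 20, "claw": 87}, {"ax": 0, "ay": 0, "az": 0, "dx": 0, "dy": 0, "dz": 12, "claw": 87}, {"ax": 0, "ay": 0, "az": 0, "dx": 0, "dy": 0, "dz": 0, "claw": 60}, {"ax": 0, "ay": 0, "az": 0, "dx": 0, "dy": 0, "dz": 0, "claw": 50}, {"ax": 0, "ay": 0, "az": 0, "dx": 0, "dy": 0, "dz": 0, "claw": 40}, {"ax": 0, "ay": 0, "az": 0, "dx": 0, "dy": 0, "dz": 0, "claw": 30}, {"ax": 0, "ay": 0, "az": 0, "dx": 0, "dy": 0, "dz": 0, "claw": 30}, {"ax": 0, "ay": 0, "az": 0, "dx": 0, "dy": 0, "dz": 0, "claw": 30}])

```text
time_s: 2.8
tcp_pos: [0.5224, 0.2411, 0.0302]
ee_rot: [[0.987, -0.159, -0.001], [-0.159, -0.987, -0.002], [-0.001, 0.003, -1.0]]
wrist_force: [0.1, -5.3, 4.5]
gripper_width: 0.538
gripper_force: 2.8
```

```bash
python3 plan.py 520.3 240.5 150 -9.2 503.3 65.5 150 -9.8; python3 - <<'E'
from obj import *
c=capture("top"); print(face(c,520,240,25,75))
c=capture("side"); print(face(c,520,240,25,75))
E
```

```text
t 2.8 tcp [522.4 241.1  30.2] yaw -9.16 tilt [-0.07 -0.14] F [ 0.1 -5.3  4.5] w 46.8 gf 2.8
az 0.04  dx -2.0 dy 0.9 dz -119.8
az 0.6  dx 13.0 dy 175.3 dz -0.0
(478.3, 248.0, 'len', np.float32(32.3), 'wid', np.float32(42.1), 'yaw', np.float32(-11.4), 'med z', np.float64(24.8), 'mean', array([477.6, 248.9]))
(484.0, 252.1, 'len', np.float32(48.2), 'wid', np.float32(48.0), 'yaw', np.float32(-8.8), 'med z', np.float64(24.1), 'mean', array([482.3, 252. ]))
```

>>> play_rows(steps=[{"ax": 0, "ay": 0, "az": 0, "dx": 0, "dy": 0, "dz": 0, "claw": 60}, {"ax": 0, "ay": 0, "az": 0, "dx": -1, "dy": 0.4, "dz": 0, "claw": 60}, {"ax": 0, "ay": 0, "az": 0, "dx": -1, "dy": 0, "dz": 5, "claw": 60}, {"ax": 0, "ay": 0, "az": 0, "dx": 0, "dy": 0, "dz": 0, "claw": 50}, {"ax": 0, "ay": 0, "az": 0, "dx": 0, "dy": 0, "dz": 0, "claw": 30}, {"ax": 0, "ay": 0, "az": 0, "dx": 0, "dy": 0, "dz": 0, "claw": 30}, {"ax": 0, "ay": 0, "az": 0, "dx": 0, "dy": 0, "dz": 0, "claw": 30}, {"ax": 0, "ay": 0, "az": 0, "dx": 0, "dy": 0, "dz": 0, "claw": 30}, {"ax": 0, "ay": 0, "az": 0, "dx": 0, "dy": 0, "dz": 0, "claw": 30}])

```text
time_s: 3.8
tcp_pos: [0.5205, 0.2421, 0.0243]
ee_rot: [[0.987, -0.16, -0.001], [-0.16, -0.987, -0.0], [-0.001, 0.0, -1.0]]
wrist_force: [0.0, -0.6, -1.2]
gripper_width: 0.513
gripper_force: 30.0
```

```bash
python3 plan.py 520.3 240.5 100 -9.2 503.3 65.5 100 -9.8
```

```text
t 3.8 tcp [520.5 242.1  24.3] yaw -9.2 tilt [-0.04 -0.02] F [ 0.  -0.6 -1.2] w 44.6 gf 30.0
az -0.0  dx 0.1 dy 1.6 dz -75.7
az 0.6  dx 13.0 dy 175.3 dz -0.0
```

>>> play_rows(steps=[{"ax": 0, "ay": 0, "az": 0, "dx": 0, "dy": 0, "dz": -10, "claw": 30}, {"ax": 0, "ay": 0, "az": 0, "dx": 0, "dy": 0, "dz": -20, "claw": 30}, {"ax": 0, "ay": 0, "az": 0, "dx": 0, "dy": 0, "dz": -20, "claw": 30}, {"ax": 0, "ay": 0, "az": 0.6, "dx": 0, "dy": 15, "dz": 0, "claw": 30}, {"ax": 0, "ay": 0, "az": 0, "dx": 2.6, "dy": 32, "dz": 0, "claw": 30}, {"ax": 0, "ay": 0, "az": 0, "dx": 2.6, "dy": 32, "dz": 0, "claw": 30}, {"ax": 0, "ay": 0, "az": 0, "dx": 2.6, "dy": 32, "dz": 0, "claw": 30}, {"ax": 0, "ay": 0, "az": 0, "dx": 2.6, "dy": 32, "dz": 0, "claw": 30}, {"ax": 0, "ay": 0, "az": 0, "dx": 2.6, "dy": 20, "dz": 0, "claw": 30}, {"ax": 0, "ay": 0, "az": 0, "dx": 0, "dy": 14, "dz": 0, "claw": 30}, {"ax": 0, "ay": 0, "az": 0, "dx": 0, "dy": 0, "dz": 0, "claw": 30}, {"ax": 0, "ay": 0, "az": 0, "dx": 0, "dy": 0, "dz": 0, "claw": 30}])

```text
time_s: 5.0
tcp_pos: [0.5036, 0.0656, 0.0745]
ee_rot: [[0.985, -0.171, 0.0], [-0.171, -0.985, 0.0], [0.0, -0.0, -1.0]]
wrist_force: [0.3, 0.8, -3.5]
gripper_width: 0.512
gripper_force: 30.0
```

```bash
python3 plan.py 503.3 65.5 35 -9.8; python3 - <<'E'
from obj import *
for n in("top","side"):
    c=capture(n); np.savez(n+"1.npz",**c)
    P=cloud(c)*1000; s=sense(); t=s["tcp_pos"]*1000; a=np.arctan2(s["ee_rot"][1,0],s["ee_rot"][0,0])
    d=P[...,:2]-t[:2]; X=d@[np.cos(a),np.sin(a)]; Y=d@[np.sin(a),-np.cos(a)]*-1
    hi=t[2]+.7
    m=(abs(P[...,2]-hi)<6)&(abs(X)<80)&(abs(Y)<45)&(c["range_z"]>0)
    v,u=np.nonzero(m); q=onplane(c,u,v,hi/1000)[:,:2]*1000-t[:2]
    x=q@[np.cos(a),np.sin(a)]; y=q@[-np.sin(a),np.cos(a)]
    print(n,len(x),"z",np.median(P[m][:,2]).round(1),"x",x.min().round(1),x.max().round(1))
    for lo in range(-60,60,15):
        k=(x>=lo)&(x<lo+15)
        if k.sum()>5: print(lo,k.sum(),"y",np.percentile(y[k],[1,99]).round(1))
cv2.imwrite("pics/a.png",cv2.resize(np.hstack([np.load("top1.npz")["frame"][140:250,160:310],np.load("side1.npz")["frame"][170:280,180:330]]),None,fx=2.6,fy=2.6))
E
```

```text
t 5.0 tcp [503.6  65.6  74.5] yaw -9.82 tilt [0.02 0.01] F [ 0.3  0.8 -3.5] w 44.5 gf 30.0
az -0.02  dx -0.3 dy 0.2 dz 39.5
top 153 z 74.3 x -62.4 52.0
-60 61 y [-19.9  22.5]
-45 64 y [-20.8  22.7]
-30 12 y [-18.1  20. ]
side 319 z 74.6 x -61.8 57.6
-60 82 y [-18.6  28.4]
-45 83 y [-18.8  29.6]
-30 64 y [-18.6  28.9]
-15 24 y [24.4 40.7]
0 20 y [24.9 37.9]
15 12 y [24.5 31.4]
30 12 y [24.3 31.3]
45 11 y [24.1 30.4]
```

View pics/a.png

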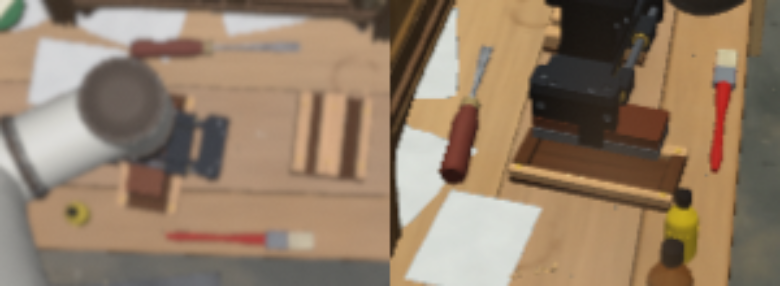

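The picture shows the stone held level above the holder (top inset near (150,185)). Offsets are about -2 mm along and +1 mm across. I correct both and lower.

>>> play_rows(steps=[{"ax": 0, "ay": 0, "az": 0, "dx": 1.7, "dy": 1.2, "dz": 15, "claw": 30}, {"ax": 0, "ay": 0, "az": 0, "dx": 0, "dy": 0, "dz": 10, "claw": 30}, {"ax": 0, "ay": 0, "az": 0, "dx": 0, "dy": 0, "dz": 5, "claw": 30}, {"ax": 0, "ay": 0, "az": 0, "dx": 0, "dy": 0, "dz": 2, "claw": 30}, {"ax": 0, "ay": 0, "az": 0, "dx": 0, "dy": 0, "dz": 2, "claw": 30}, {"ax": 0, "ay": 0, "az": 0, "dx": 0, "dy": 0, "dz": 0, "claw": 30}, {"ax": 0, "ay": 0, "az": 0, "dx": 0, "dy": 0, "dz": 0, "claw": 30}])

```text
time_s: 5.8
tcp_pos: [0.5053, 0.0643, 0.0409]
ee_rot: [[0.985, -0.17, 0.001], [-0.17, -0.985, 0.0], [0.001, -0.0, -1.0]]
wrist_force: [-0.1, 0.2, -4.0]
gripper_width: 0.514
gripper_force: 30.0
```

>>> play_rows(steps=[{"ax": 0, "ay": 0, "az": 0, "dx": 0, "dy": 0, "dz": 2, "claw": 30}, {"ax": 0, "ay": 0, "az": 0, "dx": 0, "dy": 0, "dz": 2, "claw": 30}, {"ax": 0, "ay": 0, "az": 0, "dx": 0, "dy": 0, "dz": 1.5, "claw": 30}, {"ax": 0, "ay": 0, "az": 0, "dx": 0, "dy": 0, "dz": 0.7, "claw": 30}, {"ax": 0, "ay": 0, "az": 0, "dx": 0, "dy": 0, "dz": 0, "claw": 30}, {"ax": 0, "ay": 0, "az": 0, "dx": 0, "dy": 0, "dz": 0, "claw": 30}])

```text
time_s: 6.4
tcp_pos: [0.5051, 0.0642, 0.0343]
ee_rot: [[0.985, -0.17, 0.0], [-0.17, -0.985, -0.0], [0.0, 0.0, -1.0]]
wrist_force: [-0.9, -0.3, -3.5]
gripper_width: 0.511
gripper_force: 30.0
```

>>> play_rows(steps=[{"ax": 0, "ay": 0, "az": 0, "dx": 0, "dy": 0, "dz": 0.8, "claw": 30}, {"ax": 0, "ay": 0, "az": 0, "dx": 0, "dy": 0, "dz": 0, "claw": 30}, {"ax": 0, "ay": 0, "az": 0, "dx": 0, "dy": 0, "dz": 0, "claw": 48}, {"ax": 0, "ay": 0, "az": 0, "dx": 0, "dy": 0, "dz": 0, "claw": 60}, {"ax": 0, "ay": 0, "az": 0, "dx": 0, "dy": 0, "dz": 0, "claw": 65}, {"ax": 0, "ay": 0, "az": 0, "dx": 0, "dy": 0, "dz": -20, "claw": 65}, {"ax": 0, "ay": 0, "az": 0, "dx": 0, "dy": 0, "dz": -40, "claw": 65}, {"ax": 0, "ay": 0, "az": 0, "dx": 0, "dy": 0, "dz": -40, "claw": 65}, {"ax": 0, "ay": 0, "az": 0, "dx": 0, "dy": 0, "dz": -20, "claw": 65}])

```text
time_s: 7.3
tcp_pos: [0.5069, 0.0647, 0.1572]
ee_rot: [[0.986, -0.169, 0.006], [-0.169, -0.986, 0.002], [0.006, -0.003, -1.0]]
wrist_force: [0.8, 1.1, -0.9]
gripper_width: 0.745
gripper_force: 0.0
```

```bash
python3 plan.py 432.5 -325 150 15 ; python3 - <<'E'
from obj import *
for n in("top","side"):
    c=capture(n); print(n,face(c,504,65,35,75)); print(face(c,432,-325,22,55))
E
```

```text
t 7.3 tcp [506.9  64.7 157.2] yaw -9.75 tilt [0.35 0.1 ] F [ 0.8  1.1 -0.9] w 64.8 gf 0.0
az -24.75  dx -172.7 dy 357.2 dz 7.2
top (468.1, 72.1, 'len', np.float32(48.2), 'wid', np.float32(44.9), 'yaw', np.float32(-9.7), 'med z', np.float64(34.9), 'mean', array([468.6,  73.3]))
(431.4, -325.3, 'len', np.float32(53.4), 'wid', np.float32(36.3), 'yaw', np.float32(15.1), 'med z', np.float64(21.1), 'mean', array([ 430.8, -325.7]))
side (504.3, 71.2, 'len', np.float32(119.4), 'wid', np.float32(51.3), 'yaw', np.float32(-9.8), 'med z', np.float64(34.3), 'mean', array([503.5,  70. ]))
(430.7, -318.6, 'len', np.float32(55.0), 'wid', np.float32(43.5), 'yaw', np.float32(18.1), 'med z', np.float64(21.4), 'mean', array([ 431.5, -320.1]))
```

>>> play_rows(steps=[{"ax": 0, "ay": 0, "az": -8.3, "dx": 0, "dy": 0, "dz": 0, "claw": 65}, {"ax": 0, "ay": 0, "az": -8.3, "dx": 0, "dy": 0, "dz": 0, "claw": 65}, {"ax": 0, "ay": 0, "az": -8.3, "dx": 0, "dy": 0, "dz": 0, "claw": 65}, {"ax": 0, "ay": 0, "az": 0, "dx": -17, "dy": 36, "dz": 0, "claw": 65}, {"ax": 0, "ay": 0, "az": 0, "dx": -17, "dy": 36, "dz": 0, "claw": 65}, {"ax": 0, "ay": 0, "az": 0, "dx": -17, "dy": 36, "dz": 0, "claw": 65}, {"ax": 0, "ay": 0, "az": 0, "dx": -17, "dy": 36, "dz": 0, "claw": 65}, {"ax": 0, "ay": 0, "az": 0, "dx": -17, "dy": 36, "dz": 0, "claw": 65}, {"ax": 0, "ay": 0, "az": 0, "dx": -17, "dy": 36, "dz": 0, "claw": 65}, {"ax": 0, "ay": 0, "az": 0, "dx": -17, "dy": 36, "dz": 0, "claw": 65}, {"ax": 0, "ay": 0, "az": 0, "dx": -17, "dy": 36, "dz": 0, "claw": 65}, {"ax": 0, "ay": 0, "az": 0, "dx": -17, "dy": 36, "dz": 0, "claw": 65}, {"ax": 0, "ay": 0, "az": 0, "dx": -18, "dy": 34, "dz": 0, "claw": 65}, {"ax": 0, "ay": 0, "az": 0, "dx": 0, "dy": 0, "dz": 35, "claw": 65}, {"ax": 0, "ay": 0, "az": 0, "dx": 0, "dy": 0, "dz": 35, "claw": 65}, {"ax": 0, "ay": 0, "az": 0, "dx": 0, "dy": 0, "dz": 0, "claw": 65}, {"ax": 0, "ay": 0, "az": 0, "dx": 0, "dy": 0, "dz": 0, "claw": 65}])

```text
time_s: 9.1
tcp_pos: [0.433, -0.326, 0.083]
ee_rot: [[0.965, 0.261, -0.002], [0.261, -0.965, 0.0], [-0.002, -0.001, -1.0]]
wrist_force: [0.2, -0.1, 0.9]
gripper_width: 0.746
gripper_force: 0.0
```

```bash
python3 plan.py 431.5 -325 20 15.2
```

```text
t 9.1 tcp [ 433. -326.   83.] yaw 15.14 tilt [-0.13  0.02] F [ 0.2 -0.1  0.9] w 64.9 gf 0.0
az -0.06  dx -1.2 dy -1.4 dz 63.0
```

>>> play_rows(steps=[{"ax": 0, "ay": 0, "az": 0, "dx": -1.2, "dy": -1.4, "dz": 25, "claw": 65}, {"ax": 0, "ay": 0, "az": 0, "dx": 0, "dy": 0, "dz": 25, "claw": 65}, {"ax": 0, "ay": 0, "az": 0, "dx": 0, "dy": 0, "dz": 13, "claw": 65}, {"ax": 0, "ay": 0, "az": 0, "dx": 0, "dy": 0, "dz": 0, "claw": 50}, {"ax": 0, "ay": 0, "az": 0, "dx": 0, "dy": 0, "dz": 0, "claw": 40}, {"ax": 0, "ay": 0, "az": 0, "dx": 0, "dy": 0, "dz": 0, "claw": 30}, {"ax": 0, "ay": 0, "az": 0, "dx": 0, "dy": 0, "dz": 0, "claw": 25}, {"ax": 0, "ay": 0, "az": 0, "dx": 0, "dy": 0, "dz": 0, "claw": 25}, {"ax": 0, "ay": 0, "az": 0, "dx": 0, "dy": 0, "dz": 0, "claw": 25}, {"ax": 0, "ay": 0, "az": 0, "dx": 0, "dy": 0, "dz": 0, "claw": 25}, {"ax": 0, "ay": 0, "az": 0, "dx": 0, "dy": 0, "dz": 0, "claw": 25}])

```text
time_s: 10.2
tcp_pos: [0.4327, -0.3254, 0.0217]
ee_rot: [[0.965, 0.261, 0.002], [0.261, -0.965, -0.001], [0.002, 0.002, -1.0]]
wrist_force: [-0.2, 0.3, 6.5]
gripper_width: 0.412
gripper_force: 30.0
```

```bash
python3 plan.py 431.5 -325 120 15.2 504.5 64.5 120 -9.8
```

```text
t 10.2 tcp [ 432.7 -325.4   21.7] yaw 15.14 tilt [ 0.12 -0.06] F [-0.2  0.3  6.5] w 35.8 gf 30.0
az -0.06  dx -1.0 dy -0.7 dz -98.3
az 25.0  dx 5.6 dy -396.2 dz -0.0
```

>>> play_rows(steps=[{"ax": 0, "ay": 0, "az": 0, "dx": 0, "dy": 0, "dz": -10, "claw": 25}, {"ax": 0, "ay": 0, "az": 0, "dx": 0, "dy": 0, "dz": -30, "claw": 25}, {"ax": 0, "ay": 0, "az": 0, "dx": 0, "dy": 0, "dz": -30, "claw": 25}, {"ax": 0, "ay": 0, "az": 0, "dx": 0, "dy": 0, "dz": -28, "claw": 25}, {"ax": 0, "ay": 0, "az": 8.4, "dx": 0, "dy": 0, "dz": 0, "claw": 25}, {"ax": 0, "ay": 0, "az": 8.3, "dx": 0, "dy": 0, "dz": 0, "claw": 25}, {"ax": 0, "ay": 0, "az": 8.3, "dx": 0, "dy": 0, "dz": 0, "claw": 25}, {"ax": 0, "ay": 0, "az": 0, "dx": 0.5, "dy": -25, "dz": 0, "claw": 25}, {"ax": 0, "ay": 0, "az": 0, "dx": 0.5, "dy": -36, "dz": 0, "claw": 25}, {"ax": 0, "ay": 0, "az": 0, "dx": 0.5, "dy": -36, "dz": 0, "claw": 25}, {"ax": 0, "ay": 0, "az": 0, "dx": 0.5, "dy": -36, "dz": 0, "claw": 25}, {"ax": 0, "ay": 0, "az": 0, "dx": 0.5, "dy": -36, "dz": 0, "claw": 25}, {"ax": 0, "ay": 0, "az": 0, "dx": 0.5, "dy": -36, "dz": 0, "claw": 25}, {"ax": 0, "ay": 0, "az": 0, "dx": 0.5, "dy": -36, "dz": 0, "claw": 25}, {"ax": 0, "ay": 0, "az": 0, "dx": 0.5, "dy": -36, "dz": 0, "claw": 25}, {"ax": 0, "ay": 0, "az": 0, "dx": 0.5, "dy": -36, "dz": 0, "claw": 25}, {"ax": 0, "ay": 0, "az": 0, "dx": 0.5, "dy": -36, "dz": 0, "claw": 25}, {"ax": 0, "ay": 0, "az": 0, "dx": 0, "dy": -36, "dz": 0, "claw": 25}, {"ax": 0, "ay": 0, "az": 0, "dx": 0, "dy": -10, "dz": 0, "claw": 25}, {"ax": 0, "ay": 0, "az": 0, "dx": 0, "dy": 0, "dz": 0, "claw": 25}])

```text
time_s: 12.2
tcp_pos: [0.5044, 0.0643, 0.1185]
ee_rot: [[0.986, -0.17, -0.001], [-0.17, -0.986, -0.0], [-0.001, 0.0, -1.0]]
wrist_force: [0.8, -0.3, -1.2]
gripper_width: 0.408
gripper_force: 30.0
```

```bash
python3 plan.py 504.5 64.5 57 -9.8; python3 - <<'E'
from obj import *
for n in("top","side"):
    c=capture(n); np.savez(n+"2.npz",**c)
cv2.imwrite("pics/b.png",cv2.resize(np.hstack([np.load("top2.npz")["frame"][140:250,160:310],np.load("side2.npz")["frame"][170:280,180:330]]),None,fx=2.6,fy=2.6))
E
```

```text
t 12.2 tcp [504.4  64.3 118.5] yaw -9.77 tilt [-0.03 -0.  ] F [ 0.8 -0.3 -1.2] w 35.5 gf 30.0
az 0.03  dx 0.1 dy -0.2 dz 61.5
```

View pics/b.png

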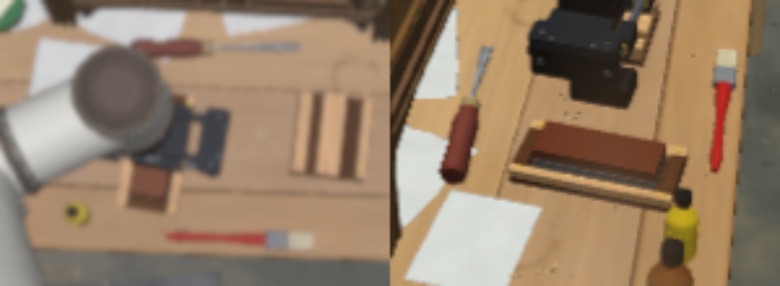

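The bench stone sits down in the recess (right inset, around (605,150)), with the black stone held above it. I lower it.

>>> play_rows(steps=[{"ax": 0, "ay": 0, "az": 0, "dx": 0, "dy": 0, "dz": 25, "claw": 25}, {"ax": 0, "ay": 0, "az": 0, "dx": 0, "dy": 0, "dz": 20, "claw": 25}, {"ax": 0, "ay": 0, "az": 0, "dx": 0, "dy": 0, "dz": 9, "claw": 25}, {"ax": 0, "ay": 0, "az": 0, "dx": 0, "dy": 0, "dz": 3, "claw": 25}, {"ax": 0, "ay": 0, "az": 0, "dx": 0, "dy": 0, "dz": 2, "claw": 25}, {"ax": 0, "ay": 0, "az": 0, "dx": 0, "dy": 0, "dz": 1, "claw": 25}, {"ax": 0, "ay": 0, "az": 0, "dx": 0, "dy": 0, "dz": 0, "claw": 25}, {"ax": 0, "ay": 0, "az": 0, "dx": 0, "dy": 0, "dz": 0, "claw": 25}])

```text
time_s: 13.1
tcp_pos: [0.5049, 0.0634, 0.0591]
ee_rot: [[0.985, -0.172, 0.001], [-0.172, -0.985, 0.0], [0.001, -0.001, -1.0]]
wrist_force: [0.6, 0.3, -1.3]
gripper_width: 0.414
gripper_force: 30.0
```

>>> play_rows(steps=[{"ax": 0, "ay": 0, "az": 0, "dx": 0, "dy": 0, "dz": 1, "claw": 25}, {"ax": 0, "ay": 0, "az": 0, "dx": 0, "dy": 0, "dz": 1, "claw": 25}, {"ax": 0, "ay": 0, "az": 0, "dx": 0, "dy": 0, "dz": 0.5, "claw": 25}, {"ax": 0, "ay": 0, "az": 0, "dx": 0, "dy": 0, "dz": 0, "claw": 25}, {"ax": 0, "ay": 0, "az": 0, "dx": 0, "dy": 0, "dz": 0, "claw": 25}])

```text
time_s: 13.6
tcp_pos: [0.5046, 0.0634, 0.0564]
ee_rot: [[0.985, -0.172, 0.0], [-0.172, -0.985, 0.0], [0.0, -0.0, -1.0]]
wrist_force: [-1.4, 1.1, 4.4]
gripper_width: 0.408
gripper_force: 30.0
```

>>> play_rows(steps=[{"ax": 0, "ay": 0, "az": 0, "dx": 0, "dy": 0, "dz": 0, "claw": 38}, {"ax": 0, "ay": 0, "az": 0, "dx": 0, "dy": 0, "dz": 0, "claw": 50}, {"ax": 0, "ay": 0, "az": 0, "dx": 0, "dy": 0, "dz": 0, "claw": 60}, {"ax": 0, "ay": 0, "az": 0, "dx": 0, "dy": 0, "dz": -15, "claw": 60}, {"ax": 0, "ay": 0, "az": 0, "dx": 0, "dy": 0, "dz": -35, "claw": 60}, {"ax": 0, "ay": 0, "az": 0, "dx": 0, "dy": 0, "dz": -45, "claw": 60}, {"ax": 0, "ay": 0, "az": 0, "dx": 0, "dy": 0, "dz": 0, "claw": 60}])

```text
time_s: 14.3
tcp_pos: [0.5086, 0.0645, 0.157]
ee_rot: [[0.985, -0.17, 0.013], [-0.17, -0.985, 0.004], [0.012, -0.006, -1.0]]
wrist_force: [0.9, 1.0, -0.4]
gripper_width: 0.68
gripper_force: 0.0
```

```bash
python3 plan.py 523 -367.5 150 19 ; python3 - <<'E'
from obj import *
for n in("top","side"):
    c=capture(n); print(n,face(c,504,65,57,45)); print(face(c,523,-368,40,55))
E
```

```text
t 14.3 tcp [508.6  64.5 157. ] yaw -9.81 tilt [0.73 0.22] F [ 0.9  1.  -0.4] w 59.2 gf 0.0
az -28.81  dx -127.1 dy 413.1 dz 7.0
top (483.1, 68.8, 'len', np.float32(16.1), 'wid', np.float32(33.5), 'yaw', np.float32(-11.6), 'med z', np.float64(56.0), 'mean', array([483.7,  69.6]))
(523.6, -368.7, 'len', np.float32(87.0), 'wid', np.float32(18.1), 'yaw', np.float32(18.3), 'med z', np.float64(38.7), 'mean', array([ 521. , -370.1]))
side (502.0, 70.1, 'len', np.float32(54.2), 'wid', np.float32(40.1), 'yaw', np.float32(-9.7), 'med z', np.float64(55.8), 'mean', array([501.7,  69.4]))Traceback (most recent call last):
  File "<stdin>", line 3, in <module>
  File "obj.py", line 7, in face
    if rad<90 : m=l==1+np.argmax(st[1:,4])
                       ~~~~~~~~~^^^^^^^^^^
    return _wrapfunc(a, 'argmax', axis=axis, out=out, **kwds)
    return bound(*args, **kwds)
ValueError: attempt to get argmax of an empty sequence
```

>>> play_rows(steps=[{"ax": 0, "ay": 0, "az": -7.1, "dx": 0, "dy": 0, "dz": 0, "claw": 60}, {"ax": 0, "ay": 0, "az": -7.1, "dx": 0, "dy": 0, "dz": 0, "claw": 60}, {"ax": 0, "ay": 0, "az": -7.1, "dx": 0, "dy": 0, "dz": 0, "claw": 60}, {"ax": 0, "ay": 0, "az": -7.2, "dx": 0, "dy": 0, "dz": 0, "claw": 60}, {"ax": 0, "ay": 0, "az": 0, "dx": -12.4, "dy": 41.2, "dz": 0, "claw": 60}, {"ax": 0, "ay": 0, "az": 0, "dx": -12.4, "dy": 41.2, "dz": 0, "claw": 60}, {"ax": 0, "ay": 0, "az": 0, "dx": -12.4, "dy": 41.2, "dz": 0, "claw": 60}, {"ax": 0, "ay": 0, "az": 0, "dx": -12.4, "dy": 41.2, "dz": 0, "claw": 60}, {"ax": 0, "ay": 0, "az": 0, "dx": -12.4, "dy": 41.2, "dz": 0, "claw": 60}, {"ax": 0, "ay": 0, "az": 0, "dx": -12.4, "dy": 41.2, "dz": 0, "claw": 60}, {"ax": 0, "ay": 0, "az": 0, "dx": -12.4, "dy": 41.2, "dz": 0, "claw": 60}, {"ax": 0, "ay": 0, "az": 0, "dx": -12.4, "dy": 41.2, "dz": 0, "claw": 60}, {"ax": 0, "ay": 0, "az": 0, "dx": -12.4, "dy": 41.2, "dz": 0, "claw": 60}, {"ax": 0, "ay": 0, "az": 0, "dx": -12.4, "dy": 41.2, "dz": 0, "claw": 60}, {"ax": 0, "ay": 0, "az": 0, "dx": 0, "dy": 0, "dz": 35, "claw": 60}, {"ax": 0, "ay": 0, "az": 0, "dx": 0, "dy": 0, "dz": 25, "claw": 60}, {"ax": 0, "ay": 0, "az": 0, "dx": 0, "dy": 0, "dz": 0, "claw": 50}, {"ax": 0, "ay": 0, "az": 0, "dx": 0, "dy": 0, "dz": 0, "claw": 50}])

```text
time_s: 16.2
tcp_pos: [0.518, -0.3667, 0.0899]
ee_rot: [[0.948, 0.319, -0.003], [0.319, -0.948, 0.001], [-0.003, -0.001, -1.0]]
wrist_force: [-0.0, -0.5, 0.3]
gripper_width: 0.604
gripper_force: 0.0
```

```bash
python3 plan.py 523 -367.5 36 18.7
```

```text
t 16.2 tcp [ 518.  -366.7   89.9] yaw 18.63 tilt [-0.16  0.03] F [-0.  -0.5  0.3] w 52.5 gf 0.0
az -0.07  dx 4.5 dy 2.4 dz 53.9
```

>>> play_rows(steps=[{"ax": 0, "ay": 0, "az": 0, "dx": 4.5, "dy": 2.4, "dz": 0, "claw": 50}, {"ax": 0, "ay": 0, "az": 0, "dx": 0, "dy": 0, "dz": 25, "claw": 50}, {"ax": 0, "ay": 0, "az": 0, "dx": 0, "dy": 0, "dz": 20, "claw": 50}, {"ax": 0, "ay": 0, "az": 0, "dx": 0, "dy": 0, "dz": 10, "claw": 50}, {"ax": 0, "ay": 0, "az": 0, "dx": 0, "dy": 0, "dz": 0, "claw": 40}, {"ax": 0, "ay": 0, "az": 0, "dx": 0, "dy": 0, "dz": 0, "claw": 30}, {"ax": 0, "ay": 0, "az": 0, "dx": 0, "dy": 0, "dz": 0, "claw": 25}, {"ax": 0, "ay": 0, "az": 0, "dx": 0, "dy": 0, "dz": 0, "claw": 20}, {"ax": 0, "ay": 0, "az": 0, "dx": 0, "dy": 0, "dz": 0, "claw": 15}, {"ax": 0, "ay": 0, "az": 0, "dx": 0, "dy": 0, "dz": 0, "claw": 10}, {"ax": 0, "ay": 0, "az": 0, "dx": 0, "dy": 0, "dz": 0, "claw": 10}, {"ax": 0, "ay": 0, "az": 0, "dx": 0, "dy": 0, "dz": 0, "claw": 10}])

```text
time_s: 17.4
tcp_pos: [0.5244, -0.3681, 0.0371]
ee_rot: [[0.948, 0.319, 0.002], [0.319, -0.948, -0.001], [0.001, 0.002, -1.0]]
wrist_force: [0.7, -1.2, 4.4]
gripper_width: 0.215
gripper_force: 28.9
```

```bash
python3 plan.py 523 -367.5 120 18.7 522 -187 120 -6.8
```

```text
t 17.4 tcp [ 524.4 -368.1   37.1] yaw 18.63 tilt [ 0.11 -0.08] F [ 0.7 -1.2  4.4] w 18.7 gf 28.9
az -0.07  dx -1.1 dy -1.0 dz -82.9
az 25.5  dx -22.4 dy -179.1 dz -0.0
```

>>> play_rows(steps=[{"ax": 0, "ay": 0, "az": 0, "dx": 0, "dy": 0, "dz": -10, "claw": 10}, {"ax": 0, "ay": 0, "az": 0, "dx": 0, "dy": 0, "dz": -25, "claw": 10}, {"ax": 0, "ay": 0, "az": 0, "dx": 0, "dy": 0, "dz": -25, "claw": 10}, {"ax": 0, "ay": 0, "az": 8.5, "dx": 0, "dy": 0, "dz": 0, "claw": 10}, {"ax": 0, "ay": 0, "az": 8.5, "dx": 0, "dy": 0, "dz": 0, "claw": 10}, {"ax": 0, "ay": 0, "az": 8.5, "dx": 0, "dy": 0, "dz": 0, "claw": 10}, {"ax": 0, "ay": 0, "az": 0, "dx": -4.8, "dy": -29, "dz": 0, "claw": 10}, {"ax": 0, "ay": 0, "az": 0, "dx": -4.8, "dy": -35, "dz": 0, "claw": 10}, {"ax": 0, "ay": 0, "az": 0, "dx": -4.8, "dy": -35, "dz": 0, "claw": 10}, {"ax": 0, "ay": 0, "az": 0, "dx": -4.8, "dy": -35, "dz": 0, "claw": 10}, {"ax": 0, "ay": 0, "az": 0, "dx": -5, "dy": -30, "dz": 0, "claw": 10}, {"ax": 0, "ay": 0, "az": 0, "dx": 0, "dy": -15, "dz": 0, "claw": 10}, {"ax": 0, "ay": 0, "az": 0, "dx": 0, "dy": 0, "dz": 0, "claw": 10}, {"ax": 0, "ay": 0, "az": 0, "dx": 0, "dy": 0, "dz": 0, "claw": 10}])

```text
time_s: 18.8
tcp_pos: [0.5209, -0.1871, 0.0959]
ee_rot: [[0.993, -0.12, -0.001], [-0.12, -0.993, 0.0], [-0.001, 0.0, -1.0]]
wrist_force: [-0.5, -0.6, -1.8]
gripper_width: 0.204
gripper_force: 29.7
```

```bash
python3 plan.py 521.5 -187.5 45 -6.8; python3 - <<'E'
from h import *
for n in("top","side"):
    c=capture(n); np.savez(n+"3.npz",**c)
cv2.imwrite("pics/c.png",cv2.resize(np.hstack([np.load("top3.npz")["frame"][150:240,240:350],np.load("side3.npz")["frame"][130:220,205:315]]),None,fx=3.6,fy=3.6,interpolation=cv2.INTER_CUBIC))
E
```

```text
t 18.8 tcp [ 520.9 -187.1   95.9] yaw -6.87 tilt [-0.04  0.  ] F [-0.5 -0.6 -1.8] w 17.7 gf 29.7
az -0.07  dx 0.6 dy 0.3 dz 50.9
```

View pics/c.png

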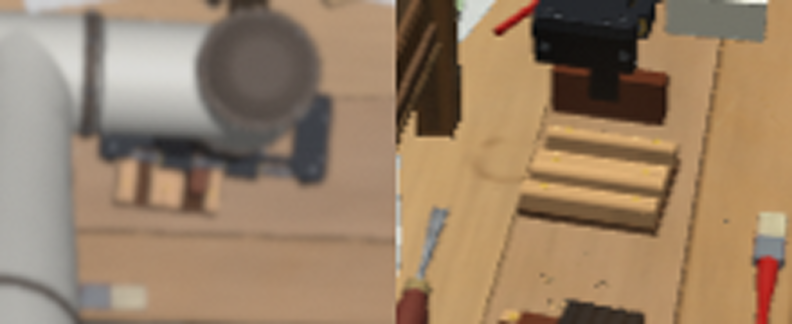

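The slip hangs level over the far, wide slot: side inset (608,95), slot at about (610,150). I lower it gently.

>>> play_rows(steps=[{"ax": 0, "ay": 0, "az": 0, "dx": 0.6, "dy": 0.3, "dz": 15, "claw": 10}, {"ax": 0, "ay": 0, "az": 0, "dx": 0, "dy": 0, "dz": 12, "claw": 10}, {"ax": 0, "ay": 0, "az": 0, "dx": 0, "dy": 0, "dz": 6, "claw": 10}, {"ax": 0, "ay": 0, "az": 0, "dx": 0, "dy": 0, "dz": 3, "claw": 10}, {"ax": 0, "ay": 0, "az": 0, "dx": 0, "dy": 0, "dz": 3, "claw": 10}, {"ax": 0, "ay": 0, "az": 0, "dx": 0, "dy": 0, "dz": 2, "claw": 10}, {"ax": 0, "ay": 0, "az": 0, "dx": 0, "dy": 0, "dz": 0, "claw": 10}, {"ax": 0, "ay": 0, "az": 0, "dx": 0, "dy": 0, "dz": 0, "claw": 10}])

```text
time_s: 19.7
tcp_pos: [0.5216, -0.1874, 0.0553]
ee_rot: [[0.993, -0.12, 0.0], [-0.12, -0.993, -0.0], [0.0, 0.0, -1.0]]
wrist_force: [-0.5, -0.7, -2.6]
gripper_width: 0.207
gripper_force: 29.7
```

>>> play_rows(steps=[{"ax": 0, "ay": 0, "az": 0, "dx": 0, "dy": 0, "dz": 2, "claw": 10}, {"ax": 0, "ay": 0, "az": 0, "dx": 0, "dy": 0, "dz": 2, "claw": 10}, {"ax": 0, "ay": 0, "az": 0, "dx": 0, "dy": 0, "dz": 2, "claw": 10}, {"ax": 0, "ay": 0, "az": 0, "dx": 0, "dy": 0, "dz": 2, "claw": 10}, {"ax": 0, "ay": 0, "az": 0, "dx": 0, "dy": 0, "dz": 1, "claw": 10}, {"ax": 0, "ay": 0, "az": 0, "dx": 0, "dy": 0, "dz": 0, "claw": 10}, {"ax": 0, "ay": 0, "az": 0, "dx": 0, "dy": 0, "dz": 0, "claw": 10}])

```text
time_s: 20.4
tcp_pos: [0.5216, -0.1875, 0.0459]
ee_rot: [[0.993, -0.12, 0.0], [-0.12, -0.993, -0.0], [0.0, 0.0, -1.0]]
wrist_force: [0.3, -3.8, -2.5]
gripper_width: 0.206
gripper_force: 29.7
```

>>> play_rows(steps=[{"ax": 0, "ay": 0, "az": 0, "dx": 0, "dy": 0.5, "dz": 1, "claw": 10}, {"ax": 0, "ay": 0, "az": 0, "dx": 0, "dy": 0, "dz": 0.5, "claw": 10}, {"ax": 0, "ay": 0, "az": 0, "dx": 0, "dy": 0, "dz": 0, "claw": 10}, {"ax": 0, "ay": 0, "az": 0, "dx": 0, "dy": 0, "dz": 0, "claw": 10}])

```text
time_s: 20.8
tcp_pos: [0.5218, -0.1877, 0.0454]
ee_rot: [[0.993, -0.12, 0.001], [-0.12, -0.993, -0.0], [0.001, 0.0, -1.0]]
wrist_force: [-1.0, 0.0, 5.0]
gripper_width: 0.208
gripper_force: 29.7
```

>>> play_rows(steps=[{"ax": 0, "ay": 0, "az": 0, "dx": 0, "dy": 0, "dz": 0, "claw": 20}, {"ax": 0, "ay": 0, "az": 0, "dx": 0, "dy": 0, "dz": 0, "claw": 26}, {"ax": 0, "ay": 0, "az": 0, "dx": 0, "dy": 0, "dz": 0, "claw": 32}, {"ax": 0, "ay": 0, "az": 0, "dx": 0, "dy": 0, "dz": 0, "claw": 32}, {"ax": 0, "ay": 0, "az": 0, "dx": 0, "dy": 0, "dz": -15, "claw": 32}, {"ax": 0, "ay": 0, "az": 0, "dx": 0, "dy": 0, "dz": -30, "claw": 32}, {"ax": 0, "ay": 0, "az": 0, "dx": 0, "dy": 0, "dz": -45, "claw": 50}, {"ax": 0, "ay": 0, "az": 0, "dx": 0, "dy": 0, "dz": 0, "claw": 50}, {"ax": 0, "ay": 0, "az": 0, "dx": 0, "dy": 0, "dz": 0, "claw": 50}])

```text
time_s: 21.7
tcp_pos: [0.522, -0.1877, 0.1356]
ee_rot: [[0.993, -0.12, 0.003], [-0.12, -0.993, 0.0], [0.003, -0.001, -1.0]]
wrist_force: [-0.7, 0.9, -0.5]
gripper_width: 0.542
gripper_force: 0.0
```

```bash
python3 plan.py 446.5 -416.5 130 -2.5 446.5 -416.5 36 -2.5 ; python3 - <<'E'
from obj import *
for n in("top","side"):
    c=capture(n); np.savez(n+"4.npz",**c); print(n,face(c,446,-416,40,52)); print(face(c,521,-188,48,50))
E
```

```text
t 21.7 tcp [ 522.  -187.7  135.6] yaw -6.9 tilt [0.16 0.02] F [-0.7  0.9 -0.5] w 47.1 gf 0.0
az -4.4  dx -65.5 dy 231.9 dz 5.6
az 0.0  dx 0.0 dy -0.0 dz 94.0
top (445.7, -415.8, 'len', np.float32(84.0), 'wid', np.float32(10.2), 'yaw', np.float32(-2.3), 'med z', np.float64(39.7), 'mean', array([ 444. , -416.9]))
(491.9, -183.2, 'len', np.float32(35.0), 'wid', np.float32(16.4), 'yaw', np.float32(-9.1), 'med z', np.float64(47.1), 'mean', array([ 491.4, -183.1]))
side (446.2, -411.1, 'len', np.float32(88.2), 'wid', np.float32(23.1), 'yaw', np.float32(-3.0), 'med z', np.float64(38.9), 'mean', array([ 444. , -414.2]))
(520.9, -181.5, 'len', np.float32(88.5), 'wid', np.float32(23.9), 'yaw', np.float32(-5.1), 'med z', np.float64(47.1), 'mean', array([ 521.5, -182.1]))
```

>>> play_rows(steps=[{"ax": 0, "ay": 0, "az": -4.4, "dx": 0, "dy": 0, "dz": 0, "claw": 50}, {"ax": 0, "ay": 0, "az": 0, "dx": -10.9, "dy": 38.6, "dz": 0, "claw": 50}, {"ax": 0, "ay": 0, "az": 0, "dx": -10.9, "dy": 38.6, "dz": 0, "claw": 50}, {"ax": 0, "ay": 0, "az": 0, "dx": -10.9, "dy": 38.6, "dz": 0, "claw": 50}, {"ax": 0, "ay": 0, "az": 0, "dx": -10.9, "dy": 38.6, "dz": 0, "claw": 50}, {"ax": 0, "ay": 0, "az": 0, "dx": -10.9, "dy": 38.6, "dz": 0, "claw": 50}, {"ax": 0, "ay": 0, "az": 0, "dx": -10.9, "dy": 38.9, "dz": 0, "claw": 50}, {"ax": 0, "ay": 0, "az": 0, "dx": 0, "dy": 0, "dz": 40, "claw": 50}, {"ax": 0, "ay": 0, "az": 0, "dx": 0, "dy": 0, "dz": 0, "claw": 50}, {"ax": 0, "ay": 0, "az": 0, "dx": 0, "dy": 0, "dz": 0, "claw": 50}])

```text
time_s: 22.8
tcp_pos: [0.445, -0.416, 0.0929]
ee_rot: [[0.999, -0.043, -0.004], [-0.043, -0.999, 0.002], [-0.005, -0.002, -1.0]]
wrist_force: [0.8, 0.6, 0.8]
gripper_width: 0.576
gripper_force: 0.0
```

```bash
python3 plan.py 446.5 -416.5 37 -2.5
```

```text
t 22.8 tcp [ 445.  -416.    92.9] yaw -2.47 tilt [-0.25  0.12] F [0.8 0.6 0.8] w 50.1 gf 0.0
az 0.03  dx 1.5 dy 0.4 dz 55.9
```

>>> play_rows(steps=[{"ax": 0, "ay": 0, "az": 0, "dx": 0.8, "dy": 0.4, "dz": 25, "claw": 50}, {"ax": 0, "ay": 0, "az": 0, "dx": 0, "dy": 0, "dz": 20, "claw": 50}, {"ax": 0, "ay": 0, "az": 0, "dx": 0, "dy": 0, "dz": 12, "claw": 50}, {"ax": 0, "ay": 0, "az": 0, "dx": 0, "dy": 0, "dz": 0, "claw": 35}, {"ax": 0, "ay": 0, "az": 0, "dx": 0, "dy": 0, "dz": 0, "claw": 25}, {"ax": 0, "ay": 0, "az": 0, "dx": 0, "dy": 0, "dz": 0, "claw": 20}, {"ax": 0, "ay": 0, "az": 0, "dx": 0, "dy": 0, "dz": 0, "claw": 17}, {"ax": 0, "ay": 0, "az": 0, "dx": 0, "dy": 0, "dz": 0, "claw": 14}, {"ax": 0, "ay": 0, "az": 0, "dx": 0, "dy": 0, "dz": 0, "claw": 11}, {"ax": 0, "ay": 0, "az": 0, "dx": 0, "dy": 0, "dz": 0, "claw": 8}, {"ax": 0, "ay": 0, "az": 0, "dx": 0, "dy": 0, "dz": 0, "claw": 2}, {"ax": 0, "ay": 0, "az": 0, "dx": 0, "dy": 0, "dz": 0, "claw": 2}, {"ax": 0, "ay": 0, "az": 0, "dx": 0, "dy": 0, "dz": 0, "claw": 2}])

```text
time_s: 24.1
tcp_pos: [0.4469, -0.4173, 0.0378]
ee_rot: [[0.999, -0.043, 0.0], [-0.043, -0.999, -0.0], [0.0, 0.0, -1.0]]
wrist_force: [0.1, -0.2, 1.6]
gripper_width: 0.112
gripper_force: 30.0
```

```bash
python3 plan.py 446 -416.4 97 -2.5 526.3 -140.2 97 -6.8
```

```text
t 24.1 tcp [ 446.9 -417.3   37.8] yaw -2.49 tilt [ 0.01 -0.02] F [ 0.1 -0.2  1.6] w 9.7 gf 30.0
az 0.01  dx -1.0 dy -0.8 dz -59.2
az 4.3  dx 47.0 dy -283.8 dz -0.0
```

>>> play_rows(steps=[{"ax": 0, "ay": 0, "az": 0, "dx": 0, "dy": 0, "dz": -10, "claw": 2}, {"ax": 0, "ay": 0, "az": 0, "dx": 0, "dy": 0, "dz": -25, "claw": 2}, {"ax": 0, "ay": 0, "az": 0, "dx": 0, "dy": 0, "dz": -30, "claw": 2}, {"ax": 0, "ay": 0, "az": 4.3, "dx": 0, "dy": 0, "dz": 0, "claw": 2}, {"ax": 0, "ay": 0, "az": 0, "dx": 5.8, "dy": -30, "dz": 0, "claw": 2}, {"ax": 0, "ay": 0, "az": 0, "dx": 5.8, "dy": -38, "dz": 0, "claw": 2}, {"ax": 0, "ay": 0, "az": 0, "dx": 5.8, "dy": -38, "dz": 0, "claw": 2}, {"ax": 0, "ay": 0, "az": 0, "dx": 5.8, "dy": -38, "dz": 0, "claw": 2}, {"ax": 0, "ay": 0, "az": 0, "dx": 5.8, "dy": -38, "dz": 0, "claw": 2}, {"ax": 0, "ay": 0, "az": 0, "dx": 5.8, "dy": -38, "dz": 0, "claw": 2}, {"ax": 0, "ay": 0, "az": 0, "dx": 5.8, "dy": -35, "dz": 0, "claw": 2}, {"ax": 0, "ay": 0, "az": 0, "dx": 5.6, "dy": -29.6, "dz": 0, "claw": 2}, {"ax": 0, "ay": 0, "az": 0, "dx": 0, "dy": 0, "dz": 0, "claw": 2}, {"ax": 0, "ay": 0, "az": 0, "dx": 0, "dy": 0, "dz": 0, "claw": 2}])

```text
time_s: 25.5
tcp_pos: [0.5264, -0.1393, 0.1028]
ee_rot: [[0.993, -0.117, -0.0], [-0.117, -0.993, 0.0], [-0.0, -0.0, -1.0]]
wrist_force: [-0.2, -0.2, -1.1]
gripper_width: 0.114
gripper_force: 30.0
```

```bash
python3 plan.py 526.5 -140.2 46 -6.8; python3 - <<'E'
from h import *
for n in("top","side"):
    c=capture(n); np.savez(n+"5.npz",**c)
cv2.imwrite("pics/d.png",cv2.resize(np.hstack([np.load("top5.npz")["frame"][150:240,240:350],np.load("side5.npz")["frame"][130:220,205:315]]),None,fx=3.6,fy=3.6,interpolation=cv2.INTER_CUBIC))
E
```

```text
t 25.5 tcp [ 526.4 -139.3  102.8] yaw -6.71 tilt [-0.01  0.01] F [-0.2 -0.2 -1.1] w 9.9 gf 30.0
az 0.09  dx 0.2 dy 0.9 dz 56.8
```

View pics/d.png

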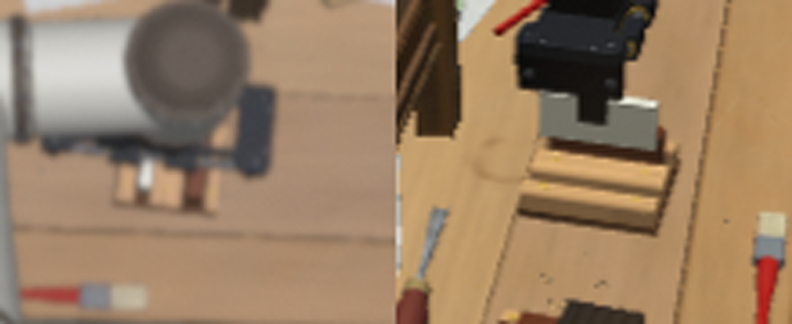

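The thin slip hangs level over the narrow slot at top inset (147,178), and the thick slip is seated at (197,185). I lower it.

>>> play_rows(steps=[{"ax": 0, "ay": 0, "az": 0, "dx": 0, "dy": 0.9, "dz": 18, "claw": 2}, {"ax": 0, "ay": 0, "az": 0, "dx": 0, "dy": 0, "dz": 12, "claw": 2}, {"ax": 0, "ay": 0, "az": 0, "dx": 0, "dy": 0, "dz": 7, "claw": 2}, {"ax": 0, "ay": 0, "az": 0, "dx": 0, "dy": 0, "dz": 3, "claw": 2}, {"ax": 0, "ay": 0, "az": 0, "dx": 0, "dy": 0, "dz": 3, "claw": 2}, {"ax": 0, "ay": 0, "az": 0, "dx": 0, "dy": 0, "dz": 2, "claw": 2}, {"ax": 0, "ay": 0, "az": 0, "dx": 0, "dy": 0, "dz": 2, "claw": 2}, {"ax": 0, "ay": 0, "az": 0, "dx": 0, "dy": 0, "dz": 0, "claw": 2}, {"ax": 0, "ay": 0, "az": 0, "dx": 0, "dy": 0, "dz": 0, "claw": 2}])

```text
time_s: 26.5
tcp_pos: [0.5265, -0.1408, 0.0557]
ee_rot: [[0.993, -0.118, 0.0], [-0.118, -0.993, -0.0], [0.0, -0.0, -1.0]]
wrist_force: [0.4, -0.8, -1.5]
gripper_width: 0.112
gripper_force: 30.0
```

>>> play_rows(steps=[{"ax": 0, "ay": 0, "az": 0, "dx": 0, "dy": 0, "dz": 2, "claw": 2}, {"ax": 0, "ay": 0, "az": 0, "dx": 0, "dy": 0, "dz": 2, "claw": 2}, {"ax": 0, "ay": 0, "az": 0, "dx": 0, "dy": 0, "dz": 2, "claw": 2}, {"ax": 0, "ay": 0, "az": 0, "dx": 0, "dy": 0, "dz": 2, "claw": 2}, {"ax": 0, "ay": 0, "az": 0, "dx": 0, "dy": 0, "dz": 1, "claw": 2}, {"ax": 0, "ay": 0, "az": 0, "dx": 0, "dy": 0, "dz": 0, "claw": 2}, {"ax": 0, "ay": 0, "az": 0, "dx": 0, "dy": 0, "dz": 0, "claw": 2}])

```text
time_s: 27.2
tcp_pos: [0.5263, -0.1409, 0.0465]
ee_rot: [[0.993, -0.118, 0.0], [-0.118, -0.993, -0.0], [0.0, 0.0, -1.0]]
wrist_force: [0.6, -0.8, -1.3]
gripper_width: 0.108
gripper_force: 30.0
```

>>> play_rows(steps=[{"ax": 0, "ay": 0, "az": 0, "dx": 0, "dy": 0, "dz": 0.8, "claw": 2}, {"ax": 0, "ay": 0, "az": 0, "dx": 0, "dy": 0, "dz": 0.5, "claw": 2}, {"ax": 0, "ay": 0, "az": 0, "dx": 0, "dy": 0, "dz": 0, "claw": 2}, {"ax": 0, "ay": 0, "az": 0, "dx": 0, "dy": 0, "dz": 0, "claw": 2}])

```text
time_s: 27.6
tcp_pos: [0.5264, -0.1409, 0.0456]
ee_rot: [[0.993, -0.118, 0.0], [-0.118, -0.993, -0.0], [0.0, 0.0, -1.0]]
wrist_force: [-1.5, 0.6, 3.0]
gripper_width: 0.11
gripper_force: 30.0
```

>>> play_rows(steps=[{"ax": 0, "ay": 0, "az": 0, "dx": 0, "dy": 0, "dz": 0, "claw": 14}, {"ax": 0, "ay": 0, "az": 0, "dx": 0, "dy": 0, "dz": 0, "claw": 20}, {"ax": 0, "ay": 0, "az": 0, "dx": 0, "dy": 0, "dz": 0, "claw": 24}, {"ax": 0, "ay": 0, "az": 0, "dx": 0, "dy": 0, "dz": 0, "claw": 24}, {"ax": 0, "ay": 0, "az": 0, "dx": 0, "dy": 0, "dz": -15, "claw": 24}, {"ax": 0, "ay": 0, "az": 0, "dx": 0, "dy": 0, "dz": -35, "claw": 24}, {"ax": 0, "ay": 0, "az": 0, "dx": 0, "dy": 0, "dz": -45, "claw": 60}, {"ax": 0, "ay": 0, "az": 0, "dx": 0, "dy": 0, "dz": -20, "claw": 65}, {"ax": 0, "ay": 0, "az": 0, "dx": 0, "dy": 0, "dz": 0, "claw": 65}, {"ax": 0, "ay": 0, "az": 0, "dx": 0, "dy": 0, "dz": 0, "claw": 65}])

```text
time_s: 28.6
tcp_pos: [0.5259, -0.1407, 0.1601]
ee_rot: [[0.993, -0.119, 0.0], [-0.119, -0.993, 0.001], [-0.0, -0.001, -1.0]]
wrist_force: [-0.6, 0.2, -0.5]
gripper_width: 0.56
gripper_force: 0.0
```

```bash
python3 plan.py 428.5 250.5 160 -6.8 428.5 250.5 47 -6.8; python3 - <<'E'
from obj import *
for n in("top","side"):
    c=capture(n); np.savez(n+"6.npz",**c); print(n,face(c,526,-139,48,40)); print(face(c,521,-188,48,40))
E
```

```text
t 28.6 tcp [ 525.9 -140.7  160.1] yaw -6.82 tilt [0.   0.03] F [-0.6  0.2 -0.5] w 48.7 gf 0.0
az -0.02  dx -143.0 dy -376.9 dz 0.1
az 0.0  dx 0.0 dy -0.0 dz 113.0
top (502.7, -136.4, 'len', np.float32(30.2), 'wid', np.float32(9.8), 'yaw', np.float32(-7.9), 'med z', np.float64(47.5), 'mean', array([ 502.3, -136.1]))
(496.4, -184.6, 'len', np.float32(29.9), 'wid', np.float32(16.6), 'yaw', np.float32(-1.1), 'med z', np.float64(47.2), 'mean', array([ 495. , -183.7]))
side (526.7, -133.9, 'len', np.float32(79.4), 'wid', np.float32(16.5), 'yaw', np.float32(-6.3), 'med z', np.float64(46.8), 'mean', array([ 525.3, -135.3]))
(520.8, -181.7, 'len', np.float32(77.6), 'wid', np.float32(22.8), 'yaw', np.float32(-7.4), 'med z', np.float64(47.1), 'mean', array([ 520.4, -182.5]))
```

>>> play_rows(steps=[{"ax": 0, "ay": 0, "az": 0, "dx": -14.3, "dy": -37.7, "dz": 0, "claw": 70}, {"ax": 0, "ay": 0, "az": 0, "dx": -14.3, "dy": -37.7, "dz": 0, "claw": 70}, {"ax": 0, "ay": 0, "az": 0, "dx": -14.3, "dy": -37.7, "dz": 0, "claw": 70}, {"ax": 0, "ay": 0, "az": 0, "dx": -14.3, "dy": -37.7, "dz": 0, "claw": 70}, {"ax": 0, "ay": 0, "az": 0, "dx": -14.3, "dy": -37.7, "dz": 0, "claw": 70}, {"ax": 0, "ay": 0, "az": 0, "dx": -14.3, "dy": -37.7, "dz": 0, "claw": 70}, {"ax": 0, "ay": 0, "az": 0, "dx": -14.3, "dy": -37.7, "dz": 0, "claw": 70}, {"ax": 0, "ay": 0, "az": 0, "dx": -14.3, "dy": -37.7, "dz": 0, "claw": 70}, {"ax": 0, "ay": 0, "az": 0, "dx": -14.3, "dy": -37.7, "dz": 0, "claw": 70}, {"ax": 0, "ay": 0, "az": 0, "dx": -14.3, "dy": -37.7, "dz": 0, "claw": 70}, {"ax": 0, "ay": 0, "az": 0, "dx": 0, "dy": 0, "dz": 0, "claw": 70}, {"ax": 0, "ay": 0, "az": 0, "dx": 0, "dy": 0, "dz": 0, "claw": 70}, {"ax": 0, "ay": 0, "az": 0, "dx": 0, "dy": 0, "dz": 0, "claw": 70}])

```text
time_s: 30.0
tcp_pos: [0.4285, 0.2494, 0.1592]
ee_rot: [[0.993, -0.119, -0.002], [-0.119, -0.993, -0.002], [-0.002, 0.002, -1.0]]
wrist_force: [0.5, 0.4, -0.3]
gripper_width: 0.805
gripper_force: 0.0
```

```bash
python3 plan.py 428.3 250 48 -6.8
```

```text
t 30.0 tcp [428.5 249.4 159.2] yaw -6.82 tilt [-0.1  -0.11] F [ 0.5  0.4 -0.3] w 70.1 gf 0.0
az -0.02  dx -0.2 dy -0.5 dz 111.2
```

>>> play_rows(steps=[{"ax": 0, "ay": 0, "az": 0, "dx": 0, "dy": -0.5, "dz": 30, "claw": 70}, {"ax": 0, "ay": 0, "az": 0, "dx": 0, "dy": 0, "dz": 30, "claw": 70}, {"ax": 0, "ay": 0, "az": 0, "dx": 0, "dy": 0, "dz": 30, "claw": 70}, {"ax": 0, "ay": 0, "az": 0, "dx": 0, "dy": 0, "dz": 21, "claw": 70}, {"ax": 0, "ay": 0, "az": 0, "dx": 0, "dy": 0, "dz": 0, "claw": 60}, {"ax": 0, "ay": 0, "az": 0, "dx": 0, "dy": 0, "dz": 0, "claw": 50}, {"ax": 0, "ay": 0, "az": 0, "dx": 0, "dy": 0, "dz": 0, "claw": 45}, {"ax": 0, "ay": 0, "az": 0, "dx": 0, "dy": 0, "dz": 0, "claw": 40}, {"ax": 0, "ay": 0, "az": 0, "dx": 0, "dy": 0, "dz": 0, "claw": 35}, {"ax": 0, "ay": 0, "az": 0, "dx": 0, "dy": 0, "dz": 0, "claw": 28}, {"ax": 0, "ay": 0, "az": 0, "dx": 0, "dy": 0, "dz": 0, "claw": 28}, {"ax": 0, "ay": 0, "az": 0, "dx": 0, "dy": 0, "dz": 0, "claw": 28}])

```text
time_s: 31.2
tcp_pos: [0.4292, 0.2509, 0.0501]
ee_rot: [[0.993, -0.118, 0.001], [-0.118, -0.993, 0.0], [0.001, -0.0, -1.0]]
wrist_force: [0.8, -2.0, 6.1]
gripper_width: 0.43
gripper_force: 30.0
```

```bash
python3 plan.py 428.5 250 150 -6.8 513 -49 150 -6.8
```

```text
t 31.2 tcp [429.2 250.9  50.1] yaw -6.76 tilt [0.04 0.  ] F [ 0.8 -2.   6.1] w 37.4 gf 30.0
az 0.04  dx -0.6 dy 0.9 dz -99.9
az 0.0  dx 119.3 dy 286.9 dz -0.0
```

>>> play_rows(steps=[{"ax": 0, "ay": 0, "az": 0, "dx": 0, "dy": 0, "dz": -10, "claw": 28}, {"ax": 0, "ay": 0, "az": 0, "dx": 0, "dy": 0, "dz": -30, "claw": 28}, {"ax": 0, "ay": 0, "az": 0, "dx": 0, "dy": 0, "dz": -30, "claw": 28}, {"ax": 0, "ay": 0, "az": 0, "dx": 0, "dy": 0, "dz": -30, "claw": 28}, {"ax": 0, "ay": 0, "az": 0, "dx": 6, "dy": 14, "dz": 0, "claw": 28}, {"ax": 0, "ay": 0, "az": 0, "dx": 13.3, "dy": 32, "dz": 0, "claw": 28}, {"ax": 0, "ay": 0, "az": 0, "dx": 13.3, "dy": 32, "dz": 0, "claw": 28}, {"ax": 0, "ay": 0, "az": 0, "dx": 13.3, "dy": 32, "dz": 0, "claw": 28}, {"ax": 0, "ay": 0, "az": 0, "dx": 13.3, "dy": 32, "dz": 0, "claw": 28}, {"ax": 0, "ay": 0, "az": 0, "dx": 13.3, "dy": 32, "dz": 0, "claw": 28}, {"ax": 0, "ay": 0, "az": 0, "dx": 13.3, "dy": 32, "dz": 0, "claw": 28}, {"ax": 0, "ay": 0, "az": 0, "dx": 13.3, "dy": 32, "dz": 0, "claw": 28}, {"ax": 0, "ay": 0, "az": 0, "dx": 13.3, "dy": 32, "dz": 0, "claw": 28}, {"ax": 0, "ay": 0, "az": 0, "dx": 6, "dy": 16, "dz": 0, "claw": 28}, {"ax": 0, "ay": 0, "az": 0, "dx": 0, "dy": 0, "dz": 0, "claw": 28}, {"ax": 0, "ay": 0, "az": 0, "dx": 0, "dy": 0, "dz": 20, "claw": 28}, {"ax": 0, "ay": 0, "az": 0, "dx": 0, "dy": 0, "dz": 30, "claw": 28}, {"ax": 0, "ay": 0, "az": 0, "dx": 0, "dy": 0, "dz": 30, "claw": 28}, {"ax": 0, "ay": 0, "az": 0, "dx": 0, "dy": 0, "dz": 0, "claw": 28}, {"ax": 0, "ay": 0, "az": 0, "dx": 0, "dy": 0, "dz": 0, "claw": 28}])

```text
time_s: 33.2
tcp_pos: [0.5125, -0.0468, 0.0693]
ee_rot: [[0.993, -0.117, -0.001], [-0.117, -0.993, -0.001], [-0.001, 0.001, -1.0]]
wrist_force: [-0.5, -0.6, -1.2]
gripper_width: 0.43
gripper_force: 29.9
```

>>> play_rows(steps=[{"ax": 0, "ay": 0, "az": 0, "dx": 0, "dy": 0, "dz": 8, "claw": 28}, {"ax": 0, "ay": 0, "az": 0, "dx": 0, "dy": 0, "dz": 5, "claw": 28}, {"ax": 0, "ay": 0, "az": 0, "dx": 0, "dy": 0, "dz": 3, "claw": 28}, {"ax": 0, "ay": 0, "az": 0, "dx": 0, "dy": 0, "dz": 1, "claw": 28}, {"ax": 0, "ay": 0, "az": 0, "dx": 0, "dy": 0, "dz": 0, "claw": 28}, {"ax": 0, "ay": 0, "az": 0, "dx": 0, "dy": 0, "dz": 0, "claw": 28}])

```text
time_s: 33.8
tcp_pos: [0.5129, -0.0471, 0.0525]
ee_rot: [[0.993, -0.118, 0.0], [-0.118, -0.993, 0.0], [0.0, -0.0, -1.0]]
wrist_force: [0.3, -0.2, -1.5]
gripper_width: 0.429
gripper_force: 29.9
```

>>> play_rows(steps=[{"ax": 0, "ay": 0, "az": 0, "dx": 0, "dy": 0, "dz": 1, "claw": 28}, {"ax": 0, "ay": 0, "az": 0, "dx": 0, "dy": 0, "dz": 1, "claw": 28}, {"ax": 0, "ay": 0, "az": 0, "dx": 0, "dy": 0, "dz": 0.7, "claw": 28}, {"ax": 0, "ay": 0, "az": 0, "dx": 0, "dy": 0, "dz": 0, "claw": 28}, {"ax": 0, "ay": 0, "az": 0, "dx": 0, "dy": 0, "dz": 0, "claw": 28}])

```text
time_s: 34.3
tcp_pos: [0.5129, -0.0471, 0.0498]
ee_rot: [[0.993, -0.118, 0.0], [-0.118, -0.993, -0.0], [0.0, 0.0, -1.0]]
wrist_force: [0.3, -1.0, 1.3]
gripper_width: 0.427
gripper_force: 29.9
```

>>> play_rows(steps=[{"ax": 0, "ay": 0, "az": 0, "dx": 0, "dy": 0, "dz": 0, "claw": 40}, {"ax": 0, "ay": 0, "az": 0, "dx": 0, "dy": 0, "dz": 0, "claw": 50}, {"ax": 0, "ay": 0, "az": 0, "dx": 0, "dy": 0, "dz": 0, "claw": 62}, {"ax": 0, "ay": 0, "az": 0, "dx": 0, "dy": 0, "dz": 0, "claw": 70}, {"ax": 0, "ay": 0, "az": 0, "dx": 0, "dy": 0, "dz": -15, "claw": 70}, {"ax": 0, "ay": 0, "az": 0, "dx": 0, "dy": 0, "dz": -35, "claw": 70}, {"ax": 0, "ay": 0, "az": 0, "dx": 0, "dy": 0, "dz": -45, "claw": 70}, {"ax": 0, "ay": 0, "az": 0, "dx": 0, "dy": 0, "dz": -45, "claw": 70}, {"ax": 0, "ay": 0, "az": 0, "dx": 0, "dy": -40, "dz": 0, "claw": 70}, {"ax": 0, "ay": 0, "az": 0, "dx": 0, "dy": -45, "dz": 0, "claw": 70}, {"ax": 0, "ay": 0, "az": 0, "dx": 0, "dy": -45, "dz": 0, "claw": 70}, {"ax": 0, "ay": 0, "az": 0, "dx": 0, "dy": -45, "dz": 0, "claw": 70}, {"ax": 0, "ay": 0, "az": 0, "dx": 0, "dy": -45, "dz": 0, "claw": 70}, {"ax": 0, "ay": 0, "az": 0, "dx": 0, "dy": -45, "dz": 0, "claw": 70}, {"ax": 0, "ay": 0, "az": 0, "dx": 0, "dy": -45, "dz": 0, "claw": 70}, {"ax": 0, "ay": 0, "az": 0, "dx": 0, "dy": -45, "dz": 0, "claw": 70}, {"ax": 0, "ay": 0, "az": 0, "dx": 0, "dy": -45, "dz": 0, "claw": 70}, {"ax": 0, "ay": 0, "az": 0, "dx": 0, "dy": 0, "dz": 0, "claw": 70}, {"ax": 0, "ay": 0, "az": 0, "dx": 0, "dy": 0, "dz": 0, "claw": 70}])

```text
time_s: 36.2
tcp_pos: [0.5594, 0.3509, 0.1885]
ee_rot: [[0.993, -0.117, -0.001], [-0.117, -0.993, -0.001], [-0.001, 0.001, -1.0]]
wrist_force: [0.0, -0.4, 0.9]
gripper_width: 0.804
gripper_force: 0.0
```

```bash
python3 plan.py; python3 - <<'E'
from obj import *
from meas import comps
for n in("top","side"):
    c=capture(n); np.savez(n+"7.npz",**c); print(n)
    for nm,x,y,z,r in(("bench",504,65,35,75),("flat",504,64,57,45),("thin",526,-140,48,52),("thick",521,-188,48,52)):
        try: print(nm,*face(c,x,y,z,r))
        except Exception as e: print(nm,"occluded")
    P=cloud(c)*1000; m=np.hypot(P[...,0]-513,P[...,1]+47)<40
    for lo,hi in((20,55),(80,100)):
        q=P[m&(P[...,2]>lo)&(P[...,2]<hi)]; print("bottle",lo,len(q),q.mean(0).round(1))
a=np.load("top7.npz")["frame"][140:250,130:350];b=np.load("side7.npz")["frame"][130:350,190:330]
cv2.imwrite("pics/e.png",np.hstack([cv2.resize(a,(440,220)),cv2.resize(b,(350,550))[:0]] if 0 else [cv2.copyMakeBorder(cv2.resize(a,(440,220)),0,330,0,0,0),cv2.resize(b,(350,550))]))
E
```

```text
t 36.2 tcp [559.4 350.9 188.5] yaw -6.7 tilt [-0.08 -0.06] F [ 0.  -0.4  0.9] w 69.9 gf 0.0
top
bench 526.4 61.8 len 72.4 wid 45.3 yaw -10.1 med z 34.2 mean [541.5  57.6]
flat 500.9 65.3 len 53.9 wid 35.7 yaw -9.0 med z 56.3 mean [501.4  65.2]
thin 521.1 -184.4 len 60.6 wid 12.4 yaw -5.8 med z 47.1 mean [ 522.3 -183.9]
thick 518.7 -186.6 len 87.6 wid 17.4 yaw -5.8 med z 47.8 mean [ 519.8 -186.7]
bottle 20 22 [497.2 -45.   40.5]
bottle 80 28 [510.  -46.1  93.4]
side
bench 504.1 70.4 len 119.7 wid 49.4 yaw -9.5 med z 34.4 mean [499.8  75.6]
flat 501.8 70.0 len 54.5 wid 39.9 yaw -9.5 med z 55.9 mean [502.3  69.6]
thin occluded
thick occluded
bottle 20 153 [510.5 -30.6  37.5]
bottle 80 0 [nan nan nan]<stdin>:10: RuntimeWarning: Mean of empty slice.
  ret = um.true_divide(
```

View pics/e.png

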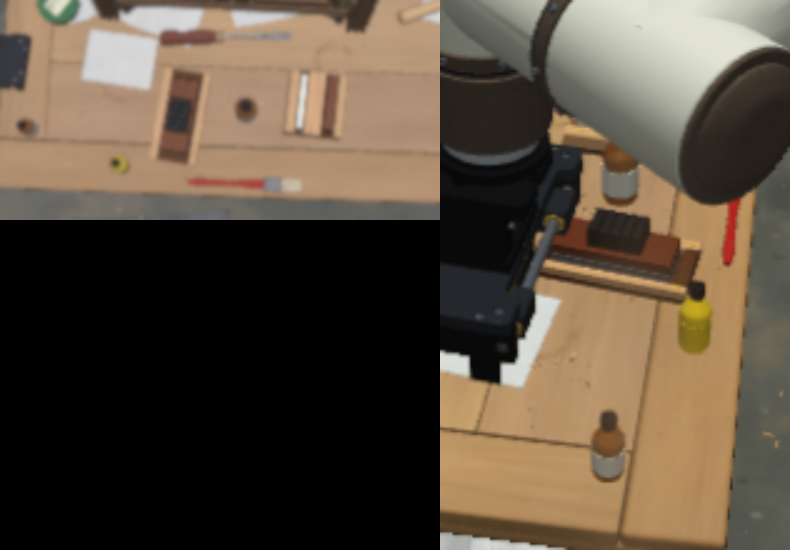

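The picture shows everything in place in the top inset: stones stacked on the holder (180,112), bottle at (246,108), thin slip at (302,102), thick slip at (332,105). The gouge and brush have not been moved. I hand in.

```bash
python3 -c "
from station import *
print(finish_job())"
```

```text
the job is handed in; nothing more can be done
None
```

The honing station is set out and handed in at about 36 s: both stones, both slips and the bottle measured or looked in place in the final views, and the gouge and brush were left where they lay (no verdict was returned).

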